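# Hang three freshly glued model wheels on the drying rod

### The arm

A 6-joint arm with a two-finger parallel gripper is mounted at the origin on the work surface. World frame = base frame: x ahead of the robot, y to its left, z up, the work surface at z = 0. Lengths are in m, angles in degrees, forces in N, time in s.
With the tool pointing down it reaches from about 0.35 to 0.875 m from the base axis. Payload 4.2 kg.
Tool frame: the origin (TCP) lies on the centre line of the jaws, within the pads' length; the fingertips stand 14 mm ahead of it and the grasp point (between the pads) lies 5 mm behind it (ctrl.tip_extent is the distance from the TCP to the fingertips, in m); z points along the fingers, y is the direction in which the jaws open and shut (so a half turn about z gives the same grasp; the last joint's range is limited). The gripper opens to 85 mm and grips with 20 to 120 N. Pads are 22 mm wide; open, the fingers measure 114 mm over their backs; the gripper's body (76 mm by 85 mm) begins 54 mm behind the grasp point. The pads swing forward as they close: fully open they stand 13 mm farther back than shut.
Start: joints at [82.139, 22.042, 0.453, 0, -68.411, -14.817], TCP at [0.241, 0.577, 0.245] pointing down, gripper open.
Joint ranges: [-179.83, 179.83], [-69.29, 118.12], [-61.27, 80.66], [-181.25, 117.63], [-171.15, -9.14], [-177.46, 177.46]. Speed limits (degrees/s): [159.86, 159.86, 180, 180, 180, 180].

### API

Orientations are given as [roll, pitch, yaw] about the fixed x, y, z axes, in that order (R = Rz(yaw) Ry(pitch) Rx(roll)).
In Python, from rig import ctrl gives the robot as it stands.
- The arm moves only by the tool servo_tool, never from a script. Its argument "deltas" is a list of rows, each a list of 3 entries, a list of its own where there are three numbers: the shift along the world's x, y, z in mm, then the turn, a rotation vector about the world's x, y, z in degrees, then the closure, from 0 (fully open) to 1 (shut). A call has 1 to 20 rows; each row shifts and turns the commanded pose from where the row before left it; what a row does not reach is not made up. A row lasts 1/8 s, in which the tool goes at most 62.5 mm and 10.7 degrees, less where a joint would pass 70% of its speed; a pose out of reach is approached as far as the arm can. A call is refused whole if a number of a shift passes 62.5 or a number of a turn 10.7, either way. A call with a gripper value outside its range is refused whole. The fingers move at their own pace and stop on an object; "squeeze" is the grip in N (left out, the last holds). Time passes only in rows, so rows that do not move let the fingers close. It gives the time, the measured TCP pose, the force and the opening at its end, in the units of the state.
- ctrl.observe(): the state, without advancing time (a new reading comes with each control period).
- ctrl.read_camera(name): name is "side" or "top"; returns the picture (400x640x3 uint8, red, green, blue); there is no depth.
- ctrl.calibration(name): a dict with "mtx" (3x3 intrinsics, pixels), "k1" (the pictures are not rectified: a ray, as slopes to the right and down, at radius r is drawn at 1 + k1 r^2 times it, then the intrinsics apply), "R" (3x3) and "t" (3): a world point X has camera coordinates R X + t. Camera axes: x right, y down, z forward; pixel columns grow to the right and rows downward; lengths in m; the calibration is good to about 2 mm. A picture is of the moment at which its call begins. calibration takes no time and is no camera call.
- ctrl.finish_job(): hands the job in, once; it reports no verdict.
The state is a dict: "time_s": time; "q": joint angles; "joint_velocities": joint speeds; "joint_torque": joint torques, N m; "ee_pos": TCP position; "orientation": TCP orientation; "wrist_force": force on the tool from outside, world axes, zero at the start; "moment": the same for the moment, N m; "opening": opening from 0.0 (shut) to 1.0 (fully open).
Only numpy, scipy, OpenCV 4.12 (cv2) and the standard library are available. Lean on these libraries where they do the work, as an engineer would, in place of code of your own. Each camera call takes 0.05 s, during which the arm holds its last target.

### The job

Three freshly glued model wheels stand on edge in the slotted rack. Pick up the wooden drying rod by its handle, feel its tip through the holes of all three where they stand (the holes are hand-drilled and off-centre, so press only lightly, never hard enough to break the tacky hubs), lift the three off together, and hang the rod level across both forks of the drying stand with all the wheels between the forks, then let go. Never touch the wheels with the gripper or arm, and leave the glue bottle, the tin and the lacquer jar as they stand.

Things in the scene. Friction and masses are not known exactly. Their poses are not given: they have to be found in the camera images.
- rod: wooden drying rod lying on the bench, 45 g, balanced within the handle. Dark flat-sided handle, 18 mm wide (y), 26 mm high (z), from 6 to 74 mm behind the origin; 15 mm brass ferrule on the last 6 mm; then an 8 mm round dowel, 150 mm long, with a blunt end (1 mm chamfer). Origin: on the axis where the dowel leaves the ferrule, 13 mm above the bench as it lies; x points to the tip, z up.
- rod_tip (a point): the centre of the dowel's blunt end, 150 mm from the rod's origin along its x.
- rod_mid (a point): the point on the dowel's axis 70 mm from the rod's origin; midway between the forks when the rod hangs right.
- wheel_a: spoked wooden wheel on edge in a rack slot (wheels a, b, c are alike; which is in which slot varies): 60 mm diameter, 10 mm thick at rim and hub, hub 26 mm in diameter. Origin: its centre, 30 mm above the rack's floor; x is the axle, along the rack's x; y level, z up. Its 12 mm hole is off-centre: as it stands, 3.5 to 5 mm from the origin along y, to one side or the other, under 0.5 mm up or down.
- wheel_b: as wheel_a. The hole was drilled by hand through the hub on its level line; which side of the centre it lies is not known and differs from wheel to wheel. About 22 g. It stands free in its slot: about 1 mm of play along x each way, free to roll or slide 15 mm sideways, and to be lifted straight up. On a rod it hangs with the hole uppermost.
- wheel_c: as wheel_a. The glue of all three is still tacky: a hub gives way if the rod presses on the wheel with more than 18 N.
- rack: plywood rack screwed down, 90 mm (x) by 104 mm (y). Origin: centre of its underside; x runs along the slots; its -x end faces the rod. Floor 8 mm above the bench. Four 10 mm dividers at x = -33, -11, 11, 33 mm leave slots 12 mm wide at x = -22, 0, 22 mm. Each is U-shaped: 54 mm above the bench at its sides, 20 mm in the 40 mm wide middle gap, where the rod passes along x.
- stand: drying stand screwed down: base 150 (x) by 84 mm (y), 10 mm high, with upright forks 8 mm thick at x = -55 and 55 mm; its -x end faces the rod. Origin: centre of its underside. Each fork's notch at y = 0 is 28 mm wide at the top (76 mm above the bench) and 9 mm at its bottom (52 mm up): the hung rod's axis lies 56 mm up, handle clear outside either fork, wheels hanging free.
- glue: white glue bottle with a long cap, 36 mm in diameter, 112 mm high, standing; origin at the centre of its underside. To be left alone.
- tin: flat metal tin 62 x 97 x 28 mm; origin at the centre of its underside. To be left alone.
- lacquer: small amber lacquer jar 52 mm in diameter, 62 mm high; origin at the centre of its underside. To be left alone.
Things that resemble listed ones, but are neither listed nor needed, are in the scene too. There is more than one size of the rod; the job needs the larger.

How it is judged:
By the outcome, as a careful person would: the job done as asked, in the order asked, and still so for the second after the job is handed in, with the robot touching nothing.
It also fails if it takes over 67 s, if anything falls off the work surface, if the arm or the gripper's body presses on something with over 40 N, if the wrist force passes 120 N, or if a joint passes its speed limit or range.

## Working session

There is one attempt and no reset: what is moved stays moved. The work goes in short steps, Python scripts to look and compute and a tool call to move; the robot and the scene stay as the last step left them, time stands still between calls to the robot, and variables do not carry over. Pictures are saved under pics/ and viewed, and the job is handed in when it is done.

Besides the shell and the picture viewer there is one more tool, called after "Call:" as name(argument=value, ...) on one line, values as JSON. servo_tool: Moves the arm, as the interface text tells. Its arguments: {"type":"object","properties":{"deltas":{"type":"array"},"squeeze":{"type":"number"}},"required":["deltas"]}

```bash
ls; mkdir -p pics; python3 - <<'E'
from rig import ctrl
import cv2,json
print(ctrl.observe())
for n in("side","top"):
    im=ctrl.read_camera(n); cv2.imwrite(f"pics/{n}0.png",im[:,:,::-1])
    print(n,ctrl.calibration(n))
print(ctrl.tip_extent)
E
```

```text
pics
{'time_s': 0.0, 'q': array([ 8.21389583e+01,  2.20890176e+01,  3.79414652e-01, -2.93503407e-02,
       -6.84124315e+01, -1.48166999e+01]), 'joint_velocities': array([ 0.01071281, -0.04991887,  0.12620177, -0.01955698, -0.08348655,
       -0.14473986]), 'joint_torque': array([-1.17852710e-05, -3.92288625e+01,  1.88401508e+01,  4.18614015e+00,
       -4.63363394e-03, -3.45799677e-06]), 'ee_pos': array([0.24072983, 0.57616576, 0.24423651]), 'orientation': array([ 1.79875048e+02, -4.84636530e-03, -2.26885640e+01]), 'wrist_force': array([ 0.00605369, -0.34750553,  0.67642202]), 'moment': array([-0.04291253,  0.0024423 , -0.03529188]), 'opening': 1.0018729463591378}
side {'mtx': array([[435.45542721,   0.        , 323.03499853],
       [  0.        , 435.45542721, 198.77408024],
       [  0.        ,   0.        ,   1.        ]]), 'k1': -0.016299205359716257, 'R': array([[ 0.86229168, -0.50615978, -0.01597887],
       [-0.29677757, -0.47951874, -0.82582374],
       [ 0.4103366 ,  0.71684312, -0.56370189]]), 't': array([-0.43616059,  0.22369806,  0.87672218])}
top {'mtx': array([[387.6683575 ,   0.        , 329.63992522],
       [  0.        , 387.6683575 , 200.01405929],
       [  0.        ,   0.        ,   1.        ]]), 'k1': 0.0009326651190750898, 'R': array([[-0.02561156, -0.99889946, -0.03929264],
       [-0.98260318,  0.03238715, -0.18287172],
       [ 0.18394304,  0.03392544, -0.98235127]]), 't': array([0.07623477, 0.50115577, 0.79129537])}
0.014
```

View pics/side0.png

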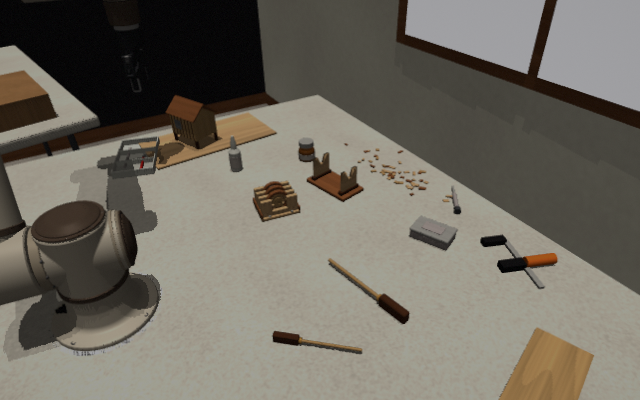

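View pics/top0.png

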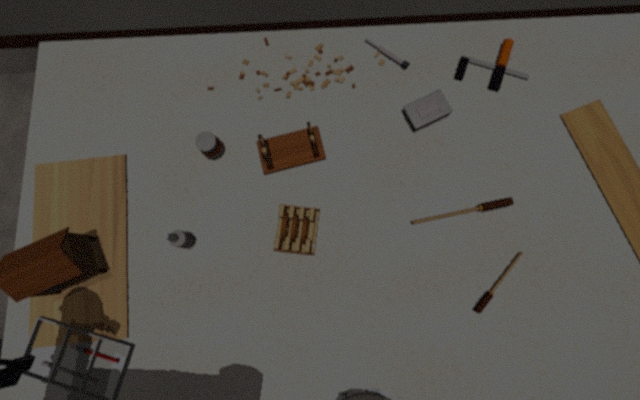

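```bash
cat > h.py <<'E'
import numpy as np,cv2
from rig import ctrl
C={n:ctrl.calibration(n) for n in("side","top")}
def proj(n,X):
    c=C[n];p=np.atleast_2d(X)@c["R"].T+c["t"];s=p[:,:2]/p[:,2:];r2=(s**2).sum(1,keepdims=True)
    s=s*(1+c["k1"]*r2);return s*[c["mtx"][0,0],c["mtx"][1,1]]+c["mtx"][:2,2]
def ray(n,uv):
    c=C[n];d=(np.asarray(uv,float)-c["mtx"][:2,2])/[c["mtx"][0,0],c["mtx"][1,1]]
    s=d.copy()
    for _ in range(6): s=d/(1+c["k1"]*(s**2).sum())
    v=c["R"].T@np.r_[s,1];o=-c["R"].T@c["t"];return o,v/np.linalg.norm(v)
def plane(n,uv,z):
    o,v=ray(n,uv);return o+v*(z-o[2])/v[2]
def tri(us,ut):
    A=[];b=[]
    o1,v1=ray("side",us);o2,v2=ray("top",ut)
    k=np.linalg.lstsq(np.c_[v1,-v2],o2-o1,rcond=None)[0]
    p,q=o1+k[0]*v1,o2+k[1]*v2;return (p+q)/2,np.linalg.norm(p-q)
def grab(n,f=None):
    im=ctrl.read_camera(n)[:,:,::-1].copy()
    if f: cv2.imwrite(f"pics/{f}_raw.png",im)
    return im
def crop(im,x0,y0,x1,y1,f,s):
    cv2.imwrite(f"pics/{f}.png",cv2.resize(im[y0:y1,x0:x1],None,fx=s,fy=s,interpolation=cv2.INTER_CUBIC))
E
python3 - <<'E'
from h import *
t=cv2.imread("pics/top0.png");s=cv2.imread("pics/side0.png")
b=lambda i:np.clip(i.astype(float)*1.6,0,255).astype(np.uint8)
crop(b(t),240,110,340,260,"t_rack",4)
crop(b(t),400,180,530,320,"t_rod",4)
crop(b(s),245,145,375,225,"s_rack",6)
crop(b(s),265,250,420,360,"s_rod",5)
E
```

```text
(no output)
```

View pics/t_rack.png

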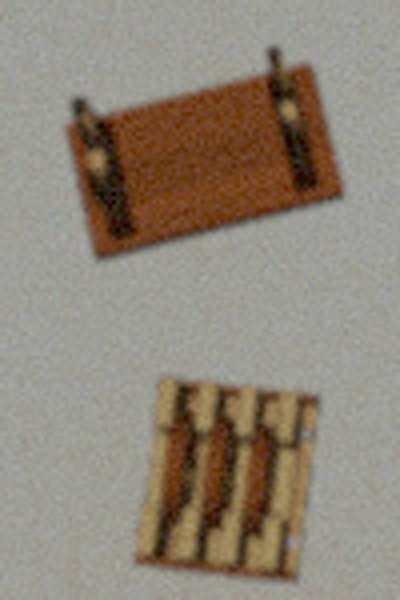

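View pics/t_rod.png

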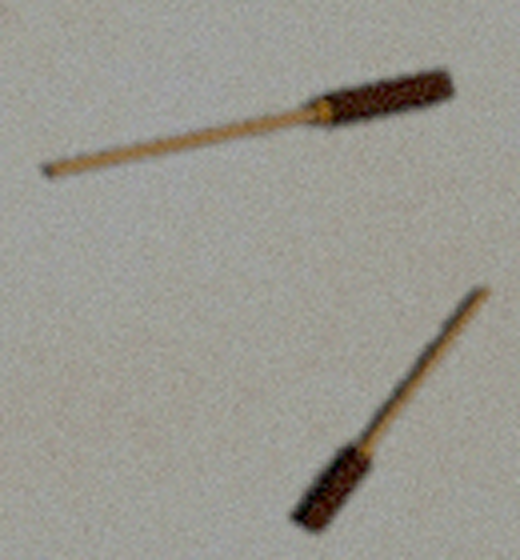

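View pics/s_rack.png

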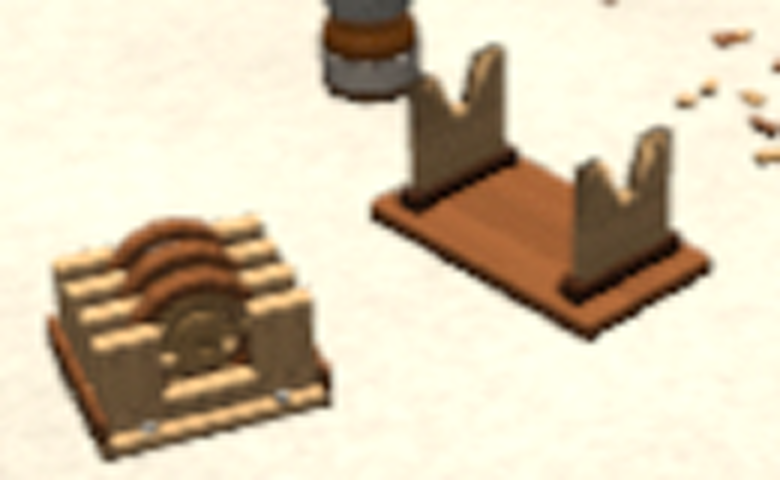

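View pics/s_rod.png

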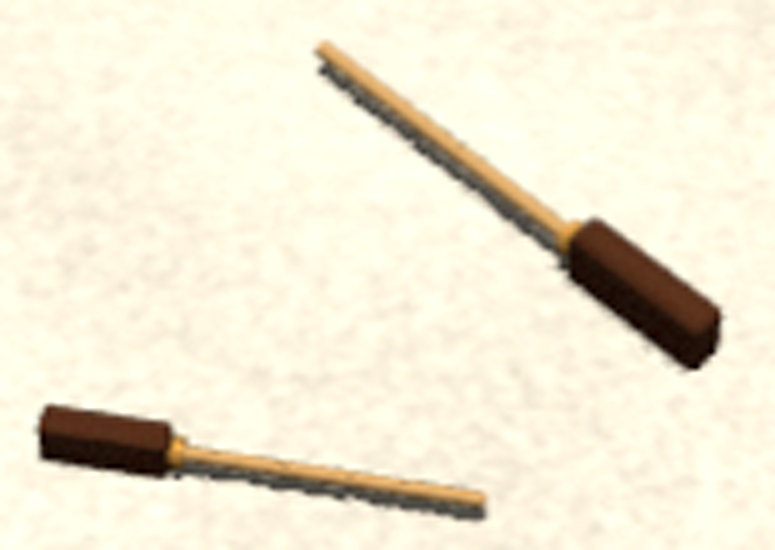

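```bash
python3 - <<'E'
from h import *
t=cv2.imread("pics/top0.png");s=cv2.imread("pics/side0.png")
# rods: saturation mask
for n,im,boxes in(("top",t,[(405,190,520,228),(468,245,528,318)]),("side",s,[(322,255,415,325),(268,325,366,358)])):
    hsv=cv2.cvtColor(im,cv2.COLOR_BGR2HSV)
    for x0,y0,x1,y1 in boxes:
        h=hsv[y0:y1,x0:x1]; g=im[y0:y1,x0:x1].astype(int)
        sat=(h[...,1]>95)&(g[...,2]-g[...,0]>12)
        dow=sat&(g[...,2]>75)
        han=sat&(g[...,2]<=75)
        for nm,m in(("dowel",dow),("handle",han)):
            k,lab,st,ce=cv2.connectedComponentsWithStats(m.astype(np.uint8),connectivity=8)
            i=1+np.argmax(st[1:,4]);pts=np.argwhere(lab==i)[:,::-1].astype(np.float32)+[x0,y0]
            c=pts.mean(0);u,sv,vt=np.linalg.svd(pts-c,full_matrices=False);pr=(pts-c)@vt[0]
            e=[c+vt[0]*pr.min(),c+vt[0]*pr.max()]
            print(n,nm,len(pts),c.round(2),np.round(e,1).tolist(),cv2.minAreaRect(pts.astype(np.float32)))
E
```

```text
top dowel 144 [445.55 214.99] [[478.0, 208.1], [413.2, 221.9]] ((445.60614013671875, 214.99061584472656), (2.3510775566101074, 66.27925109863281), 77.79953002929688)
top handle 209 [494.39 204.2 ] [[511.7, 200.5], [476.2, 208.1]] ((493.955810546875, 204.30552673339844), (6.692956924438477, 36.212886810302734), 77.19573211669922)
top dowel 62 [505.44 272.98] [[520.8, 252.8], [490.8, 292.1]] ((505.8642578125, 272.52728271484375), (2.18105149269104, 49.40287780761719), 36.63410949707031)
top handle 180 [491.1  291.31] [[519.0, 252.3], [477.0, 311.0]] ((498.4999694824219, 282.0000305175781), (5.600000381469727, 72.20000457763672), 36.869895935058594)
side dowel 192 [355.64 279.55] [[328.8, 259.3], [379.2, 297.3]] ((353.7225341796875, 278.803466796875), (63.24188232421875, 5.57616662979126), 35.311214447021484)
side handle 418 [393.2  308.17] [[378.2, 296.2], [406.9, 319.1]] ((392.46002197265625, 307.72003173828125), (36.80000305175781, 12.600001335144043), 36.869895935058594)
side dowel 177 [329.05 344.32] [[298.8, 339.5], [361.1, 349.5]] ((330.04949951171875, 343.64727783203125), (63.06608963012695, 5.090458393096924), 7.9893269538879395)
side handle 265 [286.09 337.71] [[272.6, 335.1], [301.4, 340.7]] ((287.0135498046875, 337.9189147949219), (29.263019561767578, 10.357135772705078), 9.462322235107422)
```

```bash
python3 - <<'E'
from h import *
tip,r=tri((328.4,259),(412.6,222)); print("tip",tip,r)
e,r=tri((379.2,297.3),(478.3,208.1)); print("ferr",e,r, np.linalg.norm(tip-e))
# top face of handle in side crop: corners crop/5+(265,250)
for n,a,b in(("far top",(598/5+265,219/5+250),(330/4+400,98/4+180)),("rear",(718/5+265,313/5+250),(447/4+400,72/4+180))): print(n,tri(a,b))
z=.013
A=plane("top",(412.6,222),z);B=plane("top",(477.5,208.2),z);d=A-B;print("top axis",A,B,np.degrees(np.arctan2(d[1],d[0])),np.linalg.norm(d))
H=plane("top",(494.2,204.25),.024);print("handle centre",H)
A2=plane("side",(328.4,259),z);B2=plane("side",(379.2,297.5),z);d=A2-B2;print("side axis",A2,B2,np.degrees(np.arctan2(d[1],d[0])),np.linalg.norm(d))
# small rod
A=plane("top",(520.8,252.8),.01);B=plane("top",(490.8,292.1),.01);print("small",np.linalg.norm(A-B))
# rack: top corners (crop/4+(240,110)); stand base
for p in((160,378),(318,398),(297,578),(137,562)): print("rack base?",p,plane("top",(p[0]/4+240,p[1]/4+110),.008))
for p in((70,125),(312,65),(342,193),(98,257)): print("stand base",p,plane("top",(p[0]/4+240,p[1]/4+110),.01))
for p in((375,210),(590,338),(710,265)): print("stand base side",p,plane("side",(p[0]/6+245,p[1]/6+145),.01))
for p in((108,455),(330,400)): print("rack base side",p,plane("side",(p[0]/6+245,p[1]/6+145),.0))
s=cv2.imread("pics/side0.png");crop(np.clip(s*1.2,0,255).astype(np.uint8),265,180,300,215,"s_hub",16)
E
```

```text
tip [ 0.45225771 -0.11855323  0.01542987] 0.0033870603748771457
ferr [ 0.48088782 -0.26616572  0.01218756] 0.0002672826481982231 0.1503982822916836
far top (array([ 0.48766062, -0.27240394,  0.02374666]), np.float64(0.0021573614923199786))
rear (array([ 0.49844521, -0.33565607,  0.02467613]), np.float64(0.0008644576905083426))
top axis [ 0.45414637 -0.11964124  0.013     ] [ 0.48047131 -0.26405577  0.013     ] 100.33086711788098 0.1467942784499265
handle centre [ 0.48635387 -0.29701537  0.024     ]
side axis [ 0.45189788 -0.1159246   0.013     ] [ 0.48021744 -0.26720928  0.013     ] 100.60271021430611 0.15391248350037265
small 0.10872786484022026
rack base? (160, 378) [0.50395801 0.1761576  0.008     ]
rack base? (318, 398) [0.48956263 0.08640081 0.008     ]
rack base? (297, 578) [0.38906085 0.10014282 0.008     ]
rack base? (137, 562) [0.40033763 0.18924717 0.008     ]
stand base (70, 125) [0.65606337 0.22860286 0.01      ]
stand base (312, 65) [0.68735996 0.08567844 0.01      ]
stand base (342, 193) [0.60868541 0.06989563 0.01      ]
stand base (98, 257) [0.57564399 0.21163619 0.01      ]
stand base side (375, 210) [0.57510597 0.20617764 0.01      ]
stand base side (590, 338) [0.60458111 0.06085171 0.01      ]
stand base side (710, 265) [0.68387946 0.08171966 0.01      ]
rack base side (108, 455) [0.39054507 0.10709311 0.        ]
rack base side (330, 400) [0.48997946 0.09260485 0.        ]
```

View pics/s_hub.png

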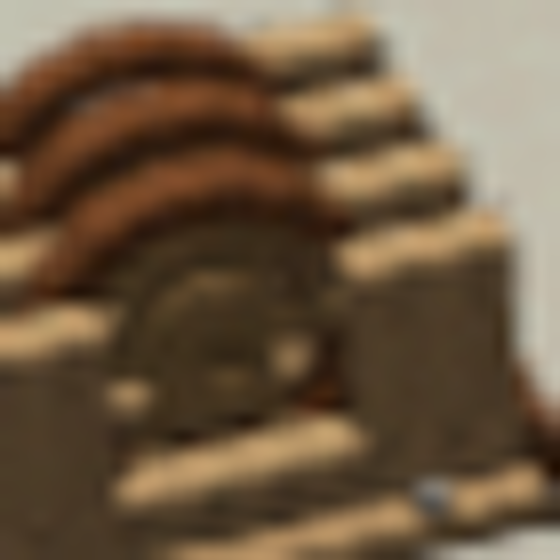

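```bash
python3 - <<'E'
from h import *
t=cv2.imread("pics/top0.png");s=cv2.imread("pics/side0.png")
for n in C: print(n,-C[n]["R"].T@C[n]["t"])
crop(np.clip(t*1.6,0,255).astype(np.uint8),270,200,325,260,"t_r2",10)
crop(s,248,175,303,220,"s_r2",14)
E
```

```text
side [ 0.08273502 -0.7419718   0.67197576]
top [0.34883646 0.03307481 0.8719727 ]
```

View pics/t_r2.png

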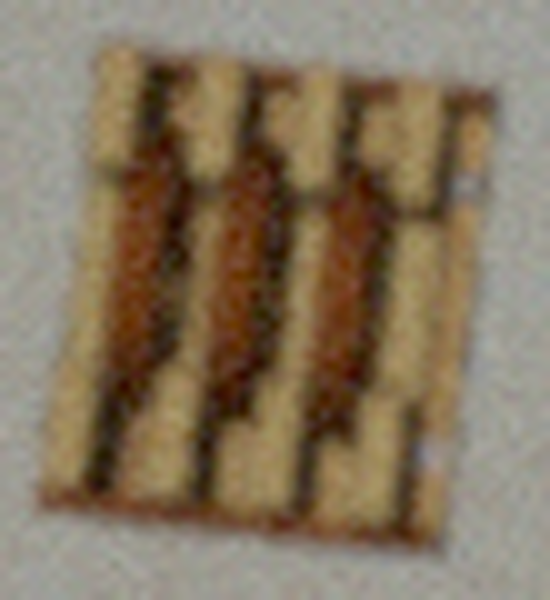

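View pics/s_r2.png

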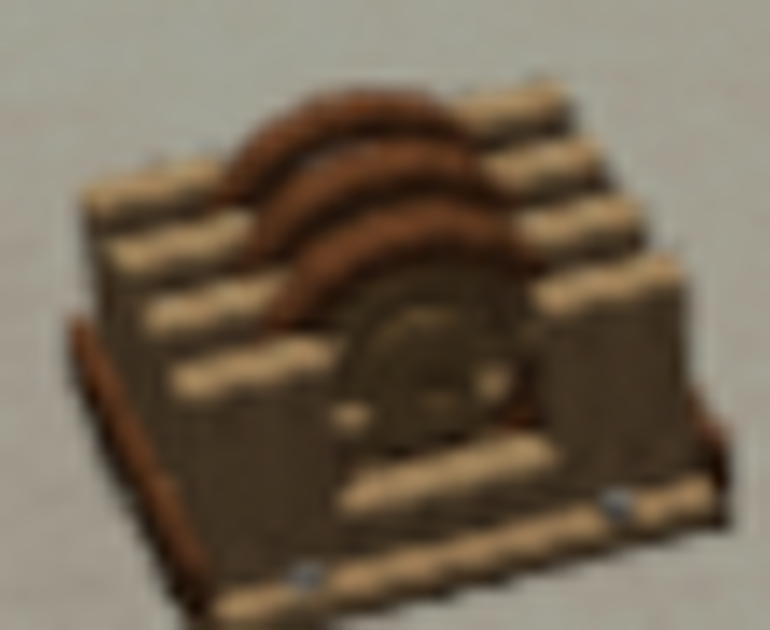

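```bash
python3 - <<'E'
from h import *
T=lambda p:((p[0]+.5)/10-.5+270,(p[1]+.5)/10-.5+200)
S=lambda p:((p[0]+.5)/14-.5+248,(p[1]+.5)/14-.5+175)
for nm,a,b in(("base fr",(715,482),(493,95)),("base fl",(213,605),(440,546)),("div-33 right front top",(685,272),(445,86)),("div-33 left front",(182,398),(405,531)),("div-33 left back",(170,375),(372,527)),
 ("div33 left back",(85,187),(45,495)),("div33 right back",(558,78),(100,48))):
    p,r=tri(S(a),T(b));print(nm,p.round(4),round(r,4), "top-plane",plane("top",T(b),.008 if nm[0]=='b' else .054).round(4), plane("side",S(a),.008 if nm[0]=='b' else .054).round(4))
E
```

```text
base fr [0.4873 0.0884 0.013 ] 0.0053 top-plane [0.4906 0.0879 0.008 ] [0.4877 0.0952 0.008 ]
base fl [0.3892 0.1013 0.0141] 0.0008 top-plane [0.3899 0.1017 0.008 ] [0.3916 0.1093 0.008 ]
div-33 right front top [0.4845 0.0952 0.0565] 0.0009 top-plane [0.4854 0.0952 0.054 ] [0.4857 0.0986 0.054 ]
div-33 left front [0.39   0.1054 0.0571] 0.0019 top-plane [0.391  0.1053 0.054 ] [0.3906 0.11   0.054 ]
div-33 left back [0.3908 0.1122 0.0577] 0.0021 top-plane [0.392  0.1123 0.054 ] [0.3917 0.1178 0.054 ]
div33 left back [0.4013 0.1807 0.0561] 0.0016 top-plane [0.4006 0.1814 0.054 ] [0.4031 0.1836 0.054 ]
div33 right back [0.4955 0.1694 0.0553] 0.0006 top-plane [0.4961 0.1695 0.054 ] [0.4961 0.1713 0.054 ]
```

```bash
cat >> h.py <<'E'
def fr(o,yaw):
    a=np.radians(yaw);R=np.array([[np.cos(a),-np.sin(a),0],[np.sin(a),np.cos(a),0],[0,0,1]])
    return lambda p:np.asarray(o)+np.atleast_2d(p)@R.T
E
python3 - <<'E'
from h import *
W=fr([.4427,.1420,0],82.8)
inv=lambda q:(q-[248,175]+.5)*14-.5
s=cv2.imread("pics/side0.png")
im=cv2.resize(s[175:220,248:303],None,fx=14,fy=14,interpolation=cv2.INTER_CUBIC)
def dot(p,c): 
    for q in inv(proj("side",np.array(p)/1000. if 0 else W(np.array(p)/1000.))): cv2.circle(im,(int(q[0]),int(q[1])),4,c,-1)
dot([[-38,-20,20],[-38,20,20],[-38,-47.5,54],[-38,47.5,54],[38,47.5,54],[38,-47.5,54],[-38,20,54],[-38,-20,54]],(255,0,0))
th=np.linspace(0,6.28,40)
dot(np.c_[0*th-27,13*np.cos(th),38+13*np.sin(th)],(0,255,0))
dot([[-27,0,38]],(0,0,255))
dot(np.c_[0*th-27,30*np.cos(th),38+30*np.sin(th)],(255,255,0))
cv2.imwrite("pics/ov.png",im)
im2=cv2.resize(s[188:214,266:292],None,fx=22,fy=22,interpolation=cv2.INTER_CUBIC).astype(float)
cv2.imwrite("pics/hub2.png",np.clip(im2*3-60,0,255).astype(np.uint8))
E
```

```text
(no output)
```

View pics/ov.png

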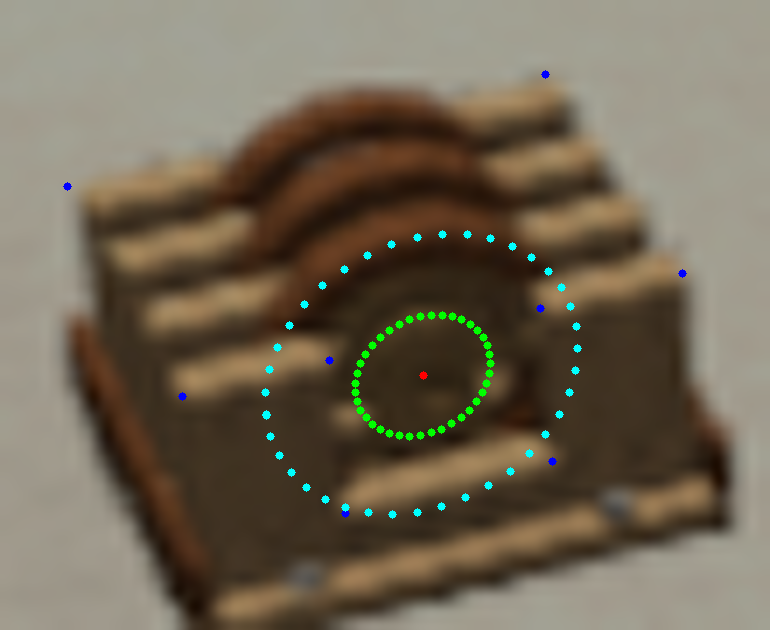

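View pics/hub2.png

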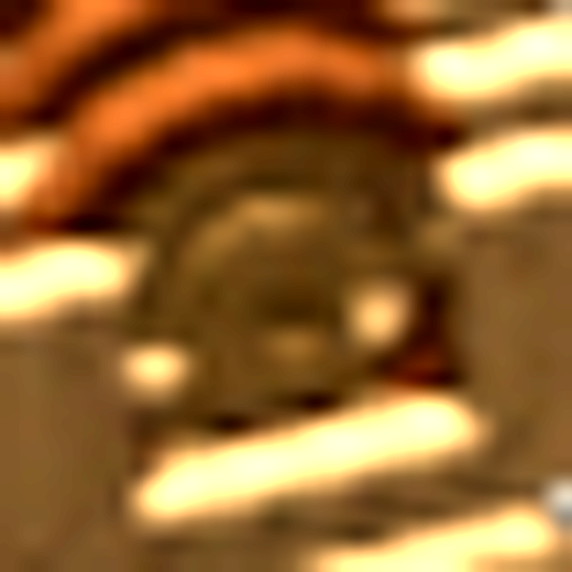

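```bash
python3 - <<'E'
from h import *
print(tri((182,98),(2,275)),tri((214,108),(68,232)))
for p in((0,298),(108,270),(95,232),(68,232)): print(plane("top",p,.1))
for p in((40,318),(133,345),(180,238)): print(plane("top",p,.08))
E
```

```text
(array([0.36430592, 0.68186341, 0.14700429]), np.float64(0.008488299525633116)) (array([0.44020246, 0.57489162, 0.1316744 ]), np.float64(0.0005753014134807875))
[0.31588868 0.72414559 0.1       ]
[0.36535866 0.50787207 0.1       ]
[0.44270614 0.5412796  0.1       ]
[0.44439251 0.59796191 0.1       ]
[0.27361106 0.65309049 0.08      ]
[0.21789835 0.45758668 0.08      ]
[0.42727044 0.37283706 0.08      ]
```

Call:
servo_tool(deltas=[[[15,-55,0],[0,0,-3.6],0.3],[[15,-55,0],[0,0,-3.6],0.3],[[15,-55,0],[0,0,-3.6],0.3],[[15,-55,0],[0,0,-3.6],0.3],[[15,-55,0],[0,0,-3.6],0.4],[[15,-55,0],[0,0,-3.6],0.4],[[15,-55,0],[0,0,-3.6],0.4],[[15,-55,0],[0,0,-3.6],0.4],[[15,-55,0],[0,0,-3.6],0.4],[[15,-55,-10],[0,0,-3.6],0.4],[[15,-55,-20],[0,0,-3.6],0.4],[[15,-55,-20],[0,0,-3.6],0.4],[[15,-55,-20],[0,0,-3.6],0.4],[[15,-55,-20],[0,0,-3.6],0.4],[[15,-54,-15],[0,0,-3.4],0.4],[[20,-54,-5],[0,0,-3.2],0.4],[[0,0,0],[0,0,0],0.4]])

```text
time_s: 2.22
ee_pos: [0.4861, -0.3044, 0.1334]
orientation: [179.9, 0.0, -80.0]
wrist_force: [-0.5, 0.5, -0.7]
opening: 0.601
```

```bash
python3 - <<'E'
from h import *
print(ctrl.observe()["q"].round(1))
a=grab("top","a");b=grab("side","a2")
crop(np.clip(a*1.6,0,255).astype(np.uint8),400,120,560,260,"a_t",4)
crop(b,320,180,460,330,"a_s",4)
E
```

```text
[-15.9  23.1 -15.5   0.  -51.5  25.9]
```

View pics/a_t.png

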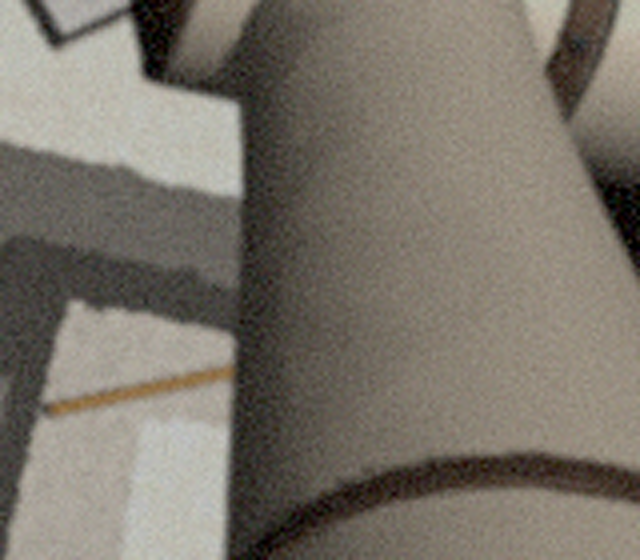

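View pics/a_s.png

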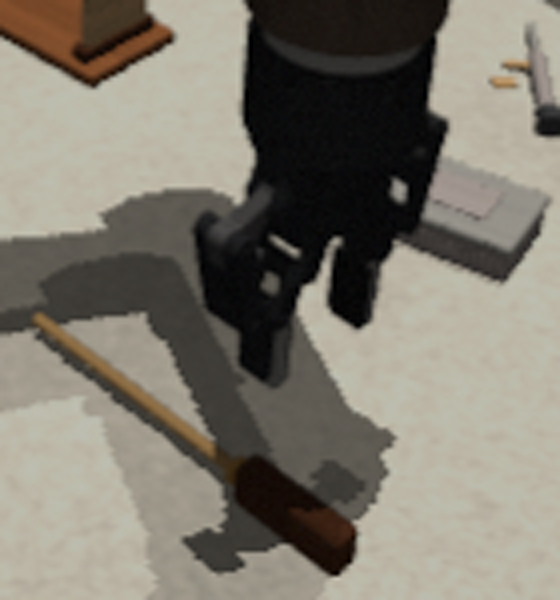

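```bash
python3 - <<'E'
from h import *
for z in(.125,.119): print(proj("side",[.4861,-.3044,z]))
print("target on handle",proj("side",[.4861,-.3044,.026]), proj("side",[.4861,-.3044,.013]))
E
```

```text
[[397.66039209 266.26987489]]
[[397.39211124 268.70518284]]
target on handle [[393.50227343 303.92845544]] [[392.9958853  308.50202532]]
```

Call:
servo_tool(deltas=[[[0,0,-30],[0,0,0.4],0.4],[[0,0,-30],[0,0,0],0.4],[[0,0,-25],[0,0,0],0.4],[[0,0,-18],[0,0,0],0.4],[[0,0,-8],[0,0,0],0.4],[[0,0,-4],[0,0,0],0.4],[[0,0,0],[0,0,0],0.5]], squeeze=60)

```text
time_s: 3.2
ee_pos: [0.4863, -0.3011, 0.0209]
orientation: [-180.0, -0.0, -79.2]
wrist_force: [0.7, 0.0, 0.1]
opening: 0.498
```

Call:
servo_tool(deltas=[[[0,0,-1],[0,0,0],0.7],[[0,0,0],[0,0,0],1],[[0,0,0],[0,0,0],1],[[0,0,0],[0,0,0],1],[[0,0,0],[0,0,0],1]], squeeze=60)

```text
time_s: 3.82
ee_pos: [0.4864, -0.3015, 0.02]
orientation: [-179.9, -0.0, -79.3]
wrist_force: [0.1, 0.4, 4.8]
opening: 0.197
```

Call:
servo_tool(deltas=[[[0,0,10],[0,0,0],1],[[0,0,30],[0,0,0],1],[[-10,26,0],[0,0,-2.6],1],[[-13,34,0],[0,0,-3.2],1],[[-13,34,0],[0,0,-3.2],1],[[-13,34,0],[0,0,-3.2],1],[[-13,34,0],[0,0,-3.2],1],[[-13,34,-14],[0,0,-2.9],1],[[0,0,0],[0,0,0],1],[[0,0,0],[0,0,0],1]], squeeze=70)

```text
time_s: 5.08
ee_pos: [0.4115, -0.1054, 0.0457]
orientation: [-179.9, 0.0, -97.5]
wrist_force: [0.5, -0.0, 0.4]
opening: 0.19
```

```bash
python3 - <<'E'
from h import *
o=ctrl.observe();print(o["ee_pos"],o["orientation"],o["wrist_force"],o["q"].round(1))
a=grab("top","b");b=grab("side","b2")
crop(np.clip(a*1.6,0,255).astype(np.uint8),270,170,430,270,"b_t",5)
crop(b,245,165,385,285,"b_s",5)
E
```

```text
[ 0.41153195 -0.10537922  0.04565109] [-1.79949419e+02  2.66723432e-03 -9.75286254e+01] [ 0.49340709 -0.04469823  0.43732611] [  7.7  18.9 -41.2   0.  -29.8 -15.3]
```

View pics/b_t.png

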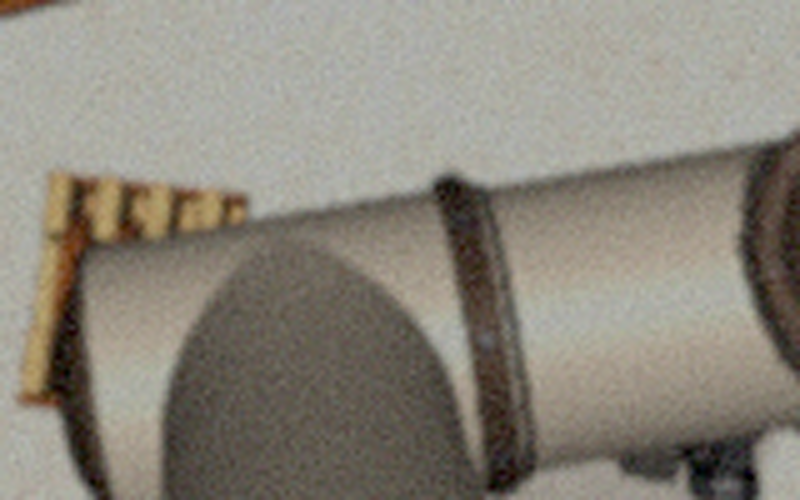

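View pics/b_s.png

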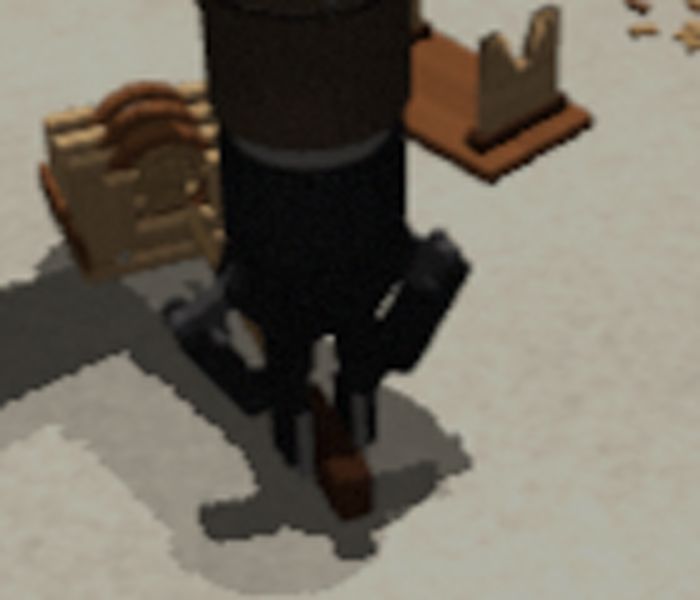

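```bash
python3 - <<'E'
from h import *
for org,yaw in(((.4427,.1420),82.8),((.4436,.1394),82.4)):
    a=np.radians(yaw);ex=np.array([np.cos(a),np.sin(a),0]);ey=np.array([-np.sin(a),np.cos(a),0]);o0=np.r_[org,0]
    for h in((291,302),(293,340),(265,205),(185,290),(345,270)):
        uv=(266+(h[0]+.5)/22-.5,188+(h[1]+.5)/22-.5)
        o,v=ray("side",uv);k=((o0-.027*ex-o)@ex)/(v@ex);p=o+k*v-o0;print(h,"rack y %.1f z %.1f"%(p@ey*1e3,p[2]*1e3))
E
```

```text
(291, 302) rack y -2.6 z 37.6
(293, 340) rack y -2.5 z 32.3
(265, 205) rack y -0.6 z 51.9
(185, 290) rack y 9.9 z 42.9
(345, 270) rack y -9.5 z 40.2
(291, 302) rack y -0.9 z 39.4
(293, 340) rack y -0.7 z 34.0
(265, 205) rack y 1.1 z 53.6
(185, 290) rack y 11.6 z 44.6
(345, 270) rack y -7.7 z 42.0
```

Call:
servo_tool(deltas=[[[2.3,0,-0.7],[0,0,0],1],[[1.6,11.9,0],[0,0,0],1],[[1.6,11.9,0],[0,0,0],1],[[0,0,0],[0,0,0],1],[[0,0,0],[0,0,0],1]])

```text
time_s: 5.8
ee_pos: [0.4164, -0.0813, 0.0446]
orientation: [180.0, -0.0, -97.5]
wrist_force: [-0.9, -0.1, 0.3]
opening: 0.191
```

```bash
python3 - <<'E'
from h import *
o=ctrl.observe();print(o["ee_pos"],o["orientation"],o["wrist_force"])
b=grab("side","c2")
crop(b,245,165,365,265,"c_s",6)
E
```

```text
[ 0.41636605 -0.08125369  0.04459627] [ 1.79988685e+02 -2.80042259e-03 -9.75374543e+01] [-0.87324215 -0.13621841  0.30609275]
```

View pics/c_s.png

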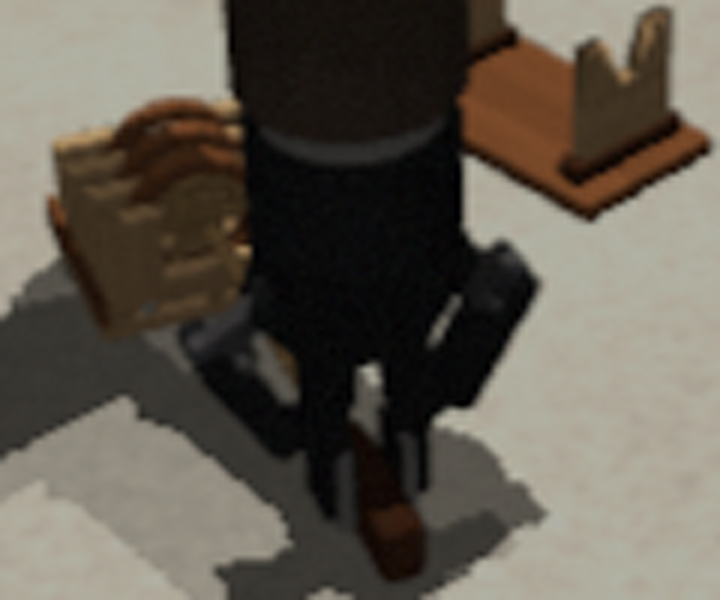

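Call:
servo_tool(deltas=[[[0.5,4,0],[0,0,0],1],[[0.1,1,0],[0,0,0],1],[[0.1,1,0],[0,0,0],1],[[0,0,0],[0,0,0],1]])

```text
time_s: 6.35
ee_pos: [0.4171, -0.0755, 0.0446]
orientation: [-180.0, 0.0, -97.6]
wrist_force: [-0.8, 0.2, -0.3]
opening: 0.191
```

Call:
servo_tool(deltas=[[[0.1,1,0],[0,0,0],1],[[0.1,1,0],[0,0,0],1],[[0,0,0],[0,0,0],1]])

```text
time_s: 6.72
ee_pos: [0.4173, -0.0735, 0.0446]
orientation: [180.0, 0.0, -97.6]
wrist_force: [1.1, 0.7, -0.3]
opening: 0.191
```

Call:
servo_tool(deltas=[[[0.1,1,0],[0,0,0],1],[[0.1,1,0],[0,0,0],1],[[0,0,0],[0,0,0],1]])

```text
time_s: 7.1
ee_pos: [0.4175, -0.0715, 0.0446]
orientation: [180.0, -0.0, -97.6]
wrist_force: [0.1, -0.2, 0.3]
opening: 0.194
```

Call:
servo_tool(deltas=[[[0.1,1,0],[0,0,0],1],[[0.1,1,0],[0,0,0],1],[[0,0,0],[0,0,0],1]])

```text
time_s: 7.48
ee_pos: [0.4178, -0.0695, 0.0446]
orientation: [-180.0, -0.0, -97.6]
wrist_force: [-0.5, -0.3, -0.4]
opening: 0.195
```

Call:
servo_tool(deltas=[[[0.2,1,0],[0,0,0],1],[[0.1,1,0],[0,0,0],1],[[0,0,0],[0,0,0],1]])

```text
time_s: 7.85
ee_pos: [0.4181, -0.0675, 0.0446]
orientation: [-180.0, 0.0, -97.6]
wrist_force: [-0.1, -0.1, -0.1]
opening: 0.193
```

Call:
servo_tool(deltas=[[[0.2,1,0],[0,0,0],1],[[0.1,1,0],[0,0,0],1],[[0,0,0],[0,0,0],1]])

```text
time_s: 8.22
ee_pos: [0.4183, -0.0655, 0.0446]
orientation: [-180.0, 0.0, -97.6]
wrist_force: [0.5, -0.2, -1.4]
opening: 0.195
```

Call:
servo_tool(deltas=[[[0.2,1,0],[0,0,0],1],[[0.1,1,0],[0,0,0],1],[[0.1,1,0],[0,0,0],1],[[0,0,0],[0,0,0],1]])

```text
time_s: 8.72
ee_pos: [0.4188, -0.0624, 0.0446]
orientation: [-180.0, 0.0, -97.6]
wrist_force: [-0.3, 0.1, -1.1]
opening: 0.196
```

Call:
servo_tool(deltas=[[[0.2,1,0],[0,0,0],1],[[0.1,1,0],[0,0,0],1],[[0.1,1,0],[0,0,0],1],[[0,0,0],[0,0,0],1]])

```text
time_s: 9.22
ee_pos: [0.4191, -0.0595, 0.0446]
orientation: [180.0, -0.0, -97.6]
wrist_force: [-0.3, -0.6, 0.0]
opening: 0.195
```

```bash
python3 - <<'E'
from h import *
o=ctrl.observe();print(o["ee_pos"],o["orientation"],o["wrist_force"],o["moment"])
b=grab("side","d2")
crop(b,245,165,365,265,"d_s",6)
b=grab("top","d1")
crop(np.clip(b*1.6,0,255).astype(np.uint8),260,180,400,280,"d_t",5)
E
```

```text
[ 0.41913988 -0.05946833  0.0446138 ] [ 1.79999618e+02 -5.94486444e-04 -9.75681524e+01] [-0.32271304 -0.57822144  0.0437839 ] [-0.04522656 -0.00523729 -0.0370908 ]
```

View pics/d_s.png

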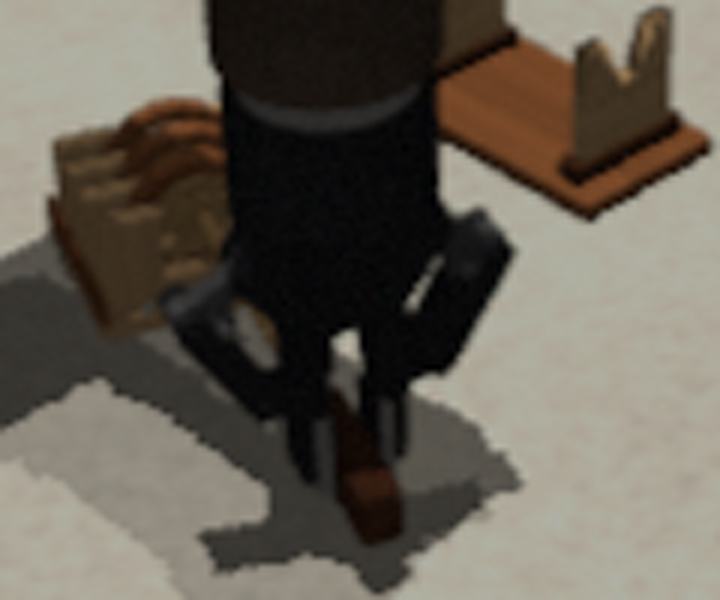

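View pics/d_t.png

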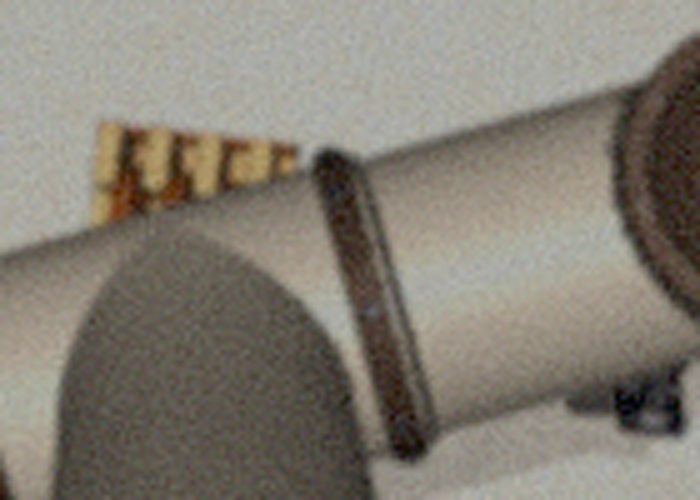

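Call:
servo_tool(deltas=[[[0.2,1,0],[0,0,0],1],[[0.1,1,0],[0,0,0],1],[[0.1,1,0],[0,0,0],1],[[0,0,0],[0,0,0],1]])

```text
time_s: 9.82
ee_pos: [0.4196, -0.0565, 0.0446]
orientation: [-180.0, 0.0, -97.6]
wrist_force: [0.1, -0.1, -0.6]
opening: 0.195
```

Call:
servo_tool(deltas=[[[0.2,1,0],[0,0,0],1],[[0.1,1,0],[0,0,0],1],[[0,0,0],[0,0,0],1]])

```text
time_s: 10.2
ee_pos: [0.4199, -0.0545, 0.0446]
orientation: [-180.0, 0.0, -97.6]
wrist_force: [-0.1, -0.4, -0.9]
opening: 0.194
```

Call:
servo_tool(deltas=[[[0.1,1,0],[0,0,0],1],[[0.1,1,0],[0,0,0],1],[[0,0,0],[0,0,0],1]])

```text
time_s: 10.58
ee_pos: [0.42, -0.0524, 0.0446]
orientation: [-180.0, 0.0, -97.6]
wrist_force: [0.1, 0.1, -0.8]
opening: 0.191
```

Call:
servo_tool(deltas=[[[0.1,1,0],[0,0,0],1],[[0.1,1,0],[0,0,0],1],[[0,0,0],[0,0,0],1]])

```text
time_s: 10.95
ee_pos: [0.4202, -0.0505, 0.0446]
orientation: [180.0, 0.0, -97.6]
wrist_force: [-0.7, 0.2, 0.3]
opening: 0.195
```

Call:
servo_tool(deltas=[[[0.1,1,0],[0,0,0],1],[[0,0,0],[0,0,0],1]])

```text
time_s: 11.2
ee_pos: [0.4203, -0.0495, 0.0446]
orientation: [180.0, -0.0, -97.6]
wrist_force: [0.7, -0.6, -0.6]
opening: 0.195
```

Call:
servo_tool(deltas=[[[0.1,1,0],[0,0,0],1],[[0,0,0],[0,0,0],1]])

```text
time_s: 11.45
ee_pos: [0.42, -0.0489, 0.0445]
orientation: [179.9, -0.0, -97.6]
wrist_force: [-0.6, -5.2, 0.0]
opening: 0.192
```

Call:
servo_tool(deltas=[[[0.1,1,0],[0,0,0],1],[[0,0,0],[0,0,0],1]])

```text
time_s: 11.7
ee_pos: [0.4194, -0.0485, 0.0444]
orientation: [179.9, -0.1, -97.6]
wrist_force: [0.2, -8.9, 0.3]
opening: 0.193
```

Call:
servo_tool(deltas=[[[-0.2,-2.5,0],[0,0,0],1],[[-3.2,0.4,0],[0,0,0],1],[[-3.2,0.4,0],[0,0,0],1],[[0,0,0],[0,0,0],1]])

```text
time_s: 12.2
ee_pos: [0.4136, -0.049, 0.0446]
orientation: [180.0, 0.0, -97.6]
wrist_force: [-0.1, 0.2, -0.9]
opening: 0.191
```

Call:
servo_tool(deltas=[[[0.1,1,0],[0,0,0],1],[[0.1,1,0],[0,0,0],1],[[0,0,0],[0,0,0],1]])

```text
time_s: 12.58
ee_pos: [0.4142, -0.0471, 0.0446]
orientation: [-180.0, 0.0, -97.6]
wrist_force: [-0.0, 0.3, -0.1]
opening: 0.195
```

Call:
servo_tool(deltas=[[[0.1,0.8,0],[0,0,0],1],[[0,0,0],[0,0,0],1]])

```text
time_s: 12.82
ee_pos: [0.4143, -0.0464, 0.0446]
orientation: [180.0, -0.0, -97.6]
wrist_force: [0.2, -0.4, -0.3]
opening: 0.192
```

Call:
servo_tool(deltas=[[[0.1,1,0],[0,0,0],1],[[0.2,1,0],[0,0,0],1],[[0.1,1,0],[0,0,0],1],[[0,0,0],[0,0,0],1]])

```text
time_s: 13.32
ee_pos: [0.4147, -0.0433, 0.0446]
orientation: [-180.0, 0.0, -97.6]
wrist_force: [-0.6, 0.2, -0.6]
opening: 0.195
```

Call:
servo_tool(deltas=[[[0.1,1,0],[0,0,0],1],[[0.2,1,0],[0,0,0],1],[[0.1,1,0],[0,0,0],1],[[0.1,1,0],[0,0,0],1],[[0,0,0],[0,0,0],1]])

```text
time_s: 13.95
ee_pos: [0.4152, -0.0394, 0.0446]
orientation: [180.0, -0.0, -97.6]
wrist_force: [-0.5, 0.1, -0.9]
opening: 0.196
```

Call:
servo_tool(deltas=[[[0.1,1,0],[0,0,0],1],[[0.2,1,0],[0,0,0],1],[[0.1,1,0],[0,0,0],1],[[0.1,1,0],[0,0,0],1],[[0,0,0],[0,0,0],1]])

```text
time_s: 14.58
ee_pos: [0.4157, -0.0353, 0.0446]
orientation: [-180.0, 0.0, -97.6]
wrist_force: [-0.1, -0.3, -0.8]
opening: 0.192
```

Call:
servo_tool(deltas=[[[0.1,1,0],[0,0,0],1],[[0.2,1,0],[0,0,0],1],[[0.1,1,0],[0,0,0],1],[[0.1,1,0],[0,0,0],1],[[0,0,0],[0,0,0],1]])

```text
time_s: 15.2
ee_pos: [0.4161, -0.0314, 0.0446]
orientation: [-180.0, -0.0, -97.6]
wrist_force: [0.2, -0.3, -1.3]
opening: 0.194
```

Call:
servo_tool(deltas=[[[0.1,1,0],[0,0,0],1],[[0.2,1,0],[0,0,0],1],[[0,0,0],[0,0,0],1]])

```text
time_s: 15.58
ee_pos: [0.4165, -0.0293, 0.0446]
orientation: [-180.0, 0.0, -97.6]
wrist_force: [-0.7, 1.2, -0.7]
opening: 0.194
```

Call:
servo_tool(deltas=[[[0.1,1,0],[0,0,0],1],[[0,0,0],[0,0,0],1]])

```text
time_s: 15.82
ee_pos: [0.4166, -0.0284, 0.0446]
orientation: [-180.0, 0.0, -97.6]
wrist_force: [-0.2, -0.5, -0.2]
opening: 0.194
```

Call:
servo_tool(deltas=[[[0.1,1,0],[0,0,0],1],[[0,0,0],[0,0,0],1]])

```text
time_s: 16.08
ee_pos: [0.4167, -0.0274, 0.0446]
orientation: [-180.0, -0.0, -97.6]
wrist_force: [-0.7, -1.0, -0.2]
opening: 0.193
```

Call:
servo_tool(deltas=[[[0.1,1,0],[0,0,0],1],[[0,0,0],[0,0,0],1]])

```text
time_s: 16.32
ee_pos: [0.4167, -0.0264, 0.0446]
orientation: [-180.0, 0.0, -97.6]
wrist_force: [-0.1, 0.5, -0.7]
opening: 0.193
```

Call:
servo_tool(deltas=[[[0.1,1,0],[0,0,0],1],[[0,0,0],[0,0,0],1]])

```text
time_s: 16.58
ee_pos: [0.4169, -0.0254, 0.0446]
orientation: [-180.0, 0.0, -97.6]
wrist_force: [0.8, 0.6, 0.7]
opening: 0.191
```

Call:
servo_tool(deltas=[[[0.2,1,0],[0,0,0],1],[[0,0,0],[0,0,0],1]])

```text
time_s: 16.82
ee_pos: [0.4171, -0.0243, 0.0446]
orientation: [-180.0, 0.0, -97.6]
wrist_force: [-0.0, -1.1, -0.1]
opening: 0.194
```

Call:
servo_tool(deltas=[[[0.1,1,0],[0,0,0],1],[[0,0,0],[0,0,0],1]])

```text
time_s: 17.08
ee_pos: [0.4172, -0.0234, 0.0446]
orientation: [-180.0, 0.0, -97.6]
wrist_force: [0.2, 0.1, -1.2]
opening: 0.196
```

Call:
servo_tool(deltas=[[[0.1,1,0],[0,0,0],1],[[0.1,1,0],[0,0,0],1],[[0,0,0],[0,0,0],1]])

```text
time_s: 17.45
ee_pos: [0.4174, -0.0213, 0.0446]
orientation: [-180.0, 0.0, -97.6]
wrist_force: [-0.0, 0.5, -0.8]
opening: 0.193
```

```bash
python3 - <<'E'
from h import *
o=ctrl.observe();print(o["ee_pos"],o["wrist_force"],o["moment"])
b=grab("side","e2");crop(b,225,155,345,245,"e_s",6)
E
```

```text
[ 0.41736561 -0.02133165  0.04460044] [-0.02108669  0.45583172 -0.83446041] [ 0.04468983  0.02849884 -0.03168929]
```

View pics/e_s.png

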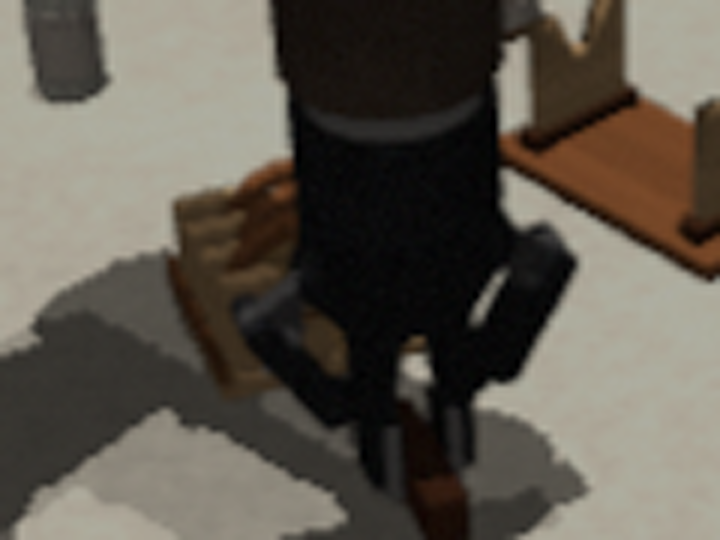

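Call:
servo_tool(deltas=[[[0.2,1.5,0],[0,0,0],1],[[0.2,2,0],[0,0,0],1],[[0.3,2,0],[0,0,0],1],[[0.3,2,0],[0,0,0],1],[[0,0,0],[0,0,0],1]])

```text
time_s: 18.12
ee_pos: [0.4184, -0.0137, 0.0446]
orientation: [-180.0, 0.0, -97.6]
wrist_force: [0.6, 0.8, 0.3]
opening: 0.192
```

Call:
servo_tool(deltas=[[[0.4,3,0],[0,0,0],1],[[0.4,3,0],[0,0,0],1],[[0.4,3,0],[0,0,0],1],[[0.4,3,0],[0,0,0],1],[[0,0,0],[0,0,0],1]])

```text
time_s: 18.75
ee_pos: [0.4201, -0.0017, 0.0446]
orientation: [-180.0, 0.0, -97.6]
wrist_force: [0.3, -0.9, -0.9]
opening: 0.188
```

Call:
servo_tool(deltas=[[[0.5,4,0],[0,0,0],1],[[0.5,4,0],[0,0,0],1],[[0.6,4,0],[0,0,0],1],[[0.5,4,0],[0,0,0],1],[[0,0,0],[0,0,0],1]])

```text
time_s: 19.38
ee_pos: [0.4222, 0.0144, 0.0446]
orientation: [-180.0, 0.0, -97.5]
wrist_force: [0.3, -0.5, -0.0]
opening: 0.193
```

Call:
servo_tool(deltas=[[[0.5,4,0],[0,0,0],1],[[0.5,4,0],[0,0,0],1],[[0.6,4,0],[0,0,0],1],[[0.5,4,0],[0,0,0],1],[[0.4,3,0],[0,0,0],1],[[0,0,0],[0,0,0],1]])

```text
time_s: 20.12
ee_pos: [0.4246, 0.0333, 0.0446]
orientation: [-180.0, 0.0, -97.6]
wrist_force: [-0.2, -0.3, -0.2]
opening: 0.196
```

```bash
python3 - <<'E'
from h import *
o=ctrl.observe();print(o["ee_pos"],o["orientation"],o["wrist_force"],o["moment"])
b=grab("side","f2");crop(b,225,135,345,225,"f_s",6)
b=grab("top","f1");crop(np.clip(b*1.6,0,255).astype(np.uint8),240,170,380,280,"f_t",5)
E
```

```text
[0.42464838 0.03334291 0.04463677] [-1.79987764e+02  8.86086651e-03 -9.75564145e+01] [-0.20210679 -0.33166799 -0.17707499] [ 0.01699801 -0.00086983 -0.04298146]
```

View pics/f_s.png

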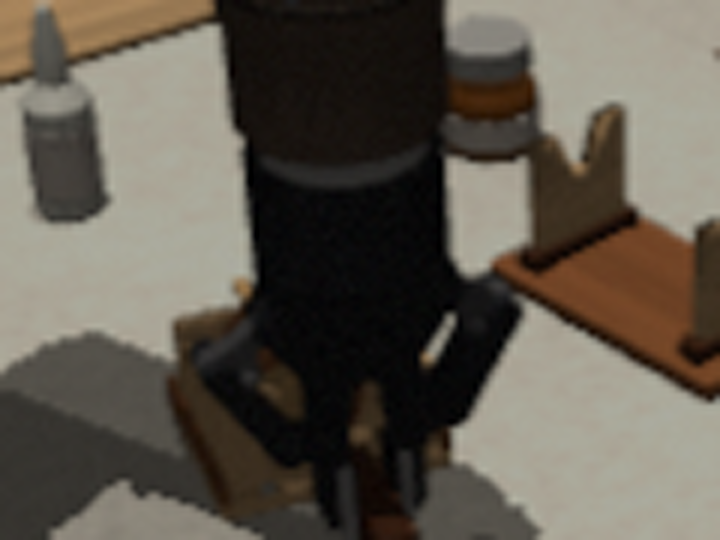

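View pics/f_t.png

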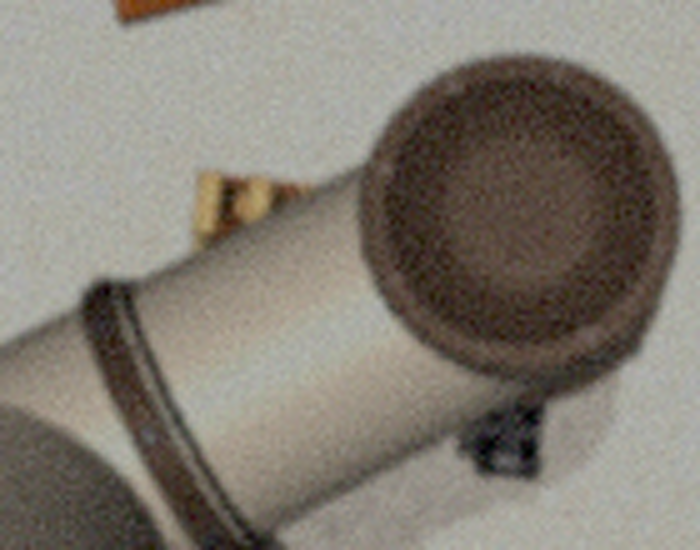

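Call:
servo_tool(deltas=[[[0,0,2],[0,0,0],1],[[0,0,3],[0,0,0],1],[[0,0,4],[0,0,0],1],[[0,0,4],[0,0,0],1],[[0,0,0],[0,0,0],1]], squeeze=80)

```text
time_s: 20.85
ee_pos: [0.4247, 0.0332, 0.058]
orientation: [-180.0, 0.0, -97.6]
wrist_force: [-0.1, 1.0, -1.5]
opening: 0.188
```

Call:
servo_tool(deltas=[[[0,0,6],[0,0,0],1],[[0,0,6],[0,0,0],1],[[0,0,6],[0,0,0],1],[[0,0,6],[0,0,0],1],[[0,0,0],[0,0,0],1]])

```text
time_s: 21.48
ee_pos: [0.4249, 0.0332, 0.0822]
orientation: [-179.9, 0.0, -97.6]
wrist_force: [0.3, 0.3, -0.4]
opening: 0.19
```

```bash
python3 - <<'E'
from h import *
o=ctrl.observe();print(o["ee_pos"],o["orientation"],o["wrist_force"],o["moment"])
b=grab("side","g2");crop(b,225,135,345,225,"g_s",6)
E
```

```text
[0.42487225 0.03322275 0.08217786] [-1.79932753e+02  4.36734055e-02 -9.75750663e+01] [ 0.25301153  0.26632834 -0.39412028] [-0.11431838  0.04457447 -0.0499363 ]
```

View pics/g_s.png

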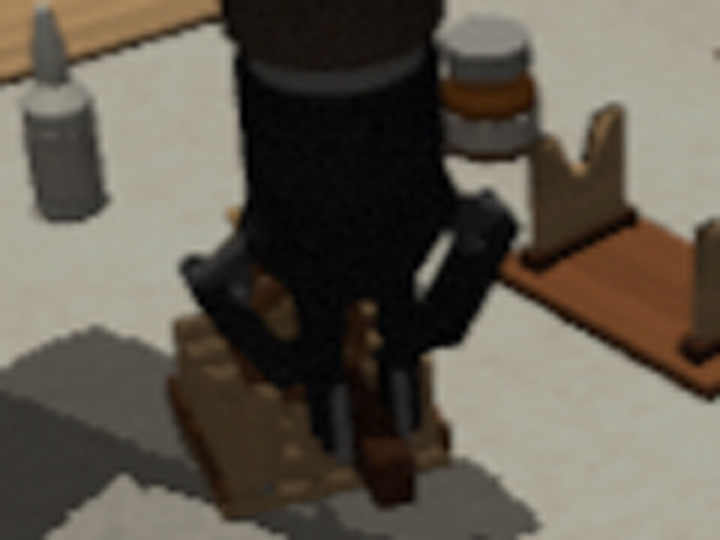

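Call:
servo_tool(deltas=[[[0,0,6],[0,0,0],1],[[0,0,8],[0,0,0],1],[[0,0,9],[0,0,0],1],[[0,0,9],[0,0,0],1],[[0,0,9],[0,0,0],1],[[0,0,9],[0,0,0],1],[[0,0,7],[0,0,0],1],[[0,0,3],[0,0,0],1],[[0,0,0],[0,0,0],1]])

```text
time_s: 22.65
ee_pos: [0.4245, 0.0331, 0.1417]
orientation: [-180.0, 0.0, -97.6]
wrist_force: [-0.4, -0.7, -1.4]
opening: 0.192
```

```bash
python3 - <<'E'
from h import *
o=ctrl.observe();print(o["ee_pos"],o["orientation"],o["wrist_force"],o["moment"])
b=grab("side","i2");crop(b,225,95,345,225,"i_s",6)
b=grab("top","i1");crop(np.clip(b*1.6,0,255).astype(np.uint8),220,110,380,280,"i_t",4)
E
```

```text
[0.42452388 0.03308255 0.14170543] [-1.79994278e+02  8.85199834e-03 -9.75812032e+01] [-0.36433936 -0.69777338 -1.38134909] [-0.10980177 -0.00175188 -0.00583331]
```

View pics/i_s.png

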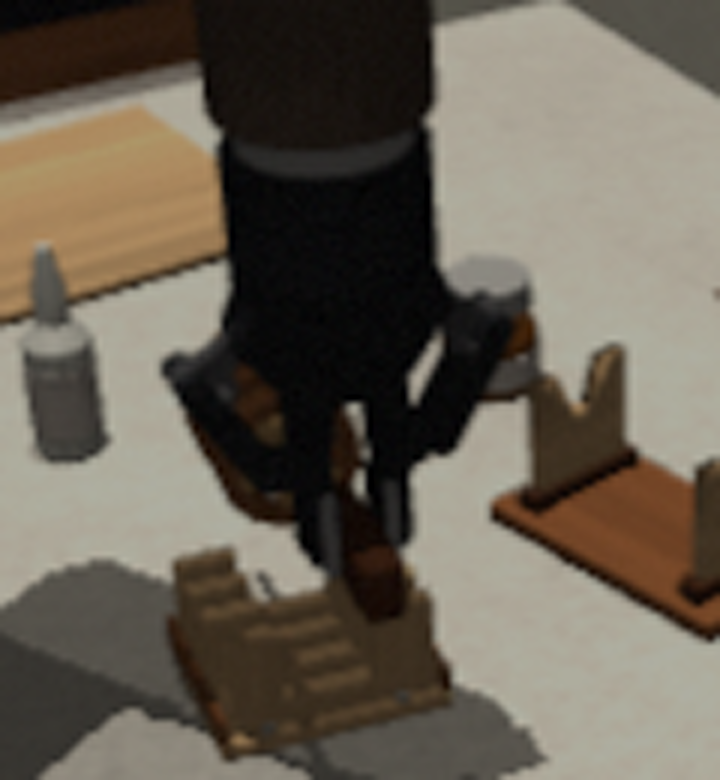

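View pics/i_t.png

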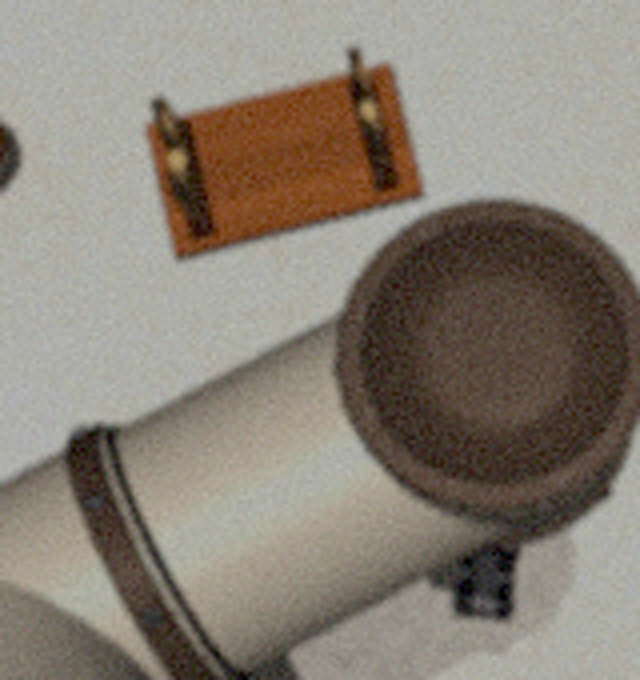

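```bash
python3 - <<'E'
from h import *
b=cv2.imread("pics/side0.png");crop(b,303,148,367,202,"st_s",12)
b=cv2.imread("pics/i1_raw.png");crop(np.clip(b*1.6,0,255).astype(np.uint8),252,118,332,180,"st_t",10)
E
```

```text
(no output)
```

View pics/st_s.png

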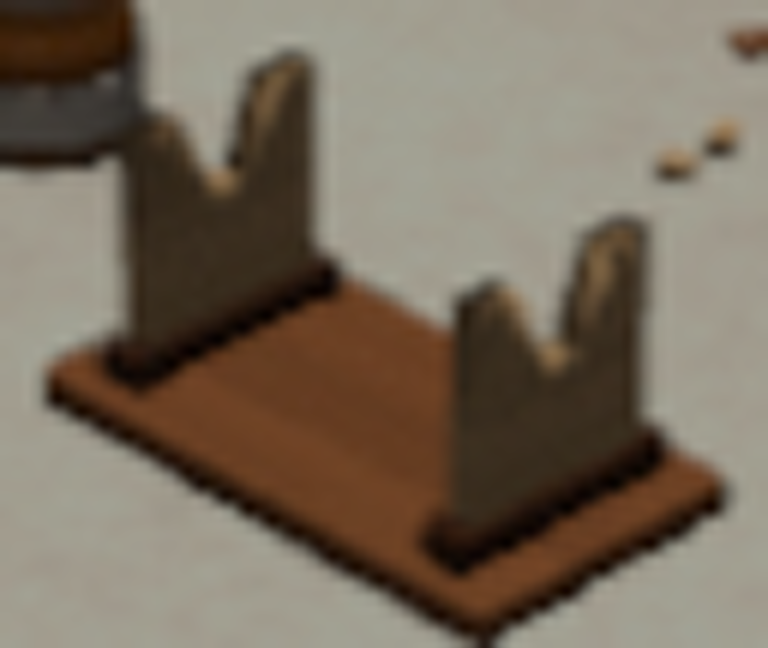

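View pics/st_t.png

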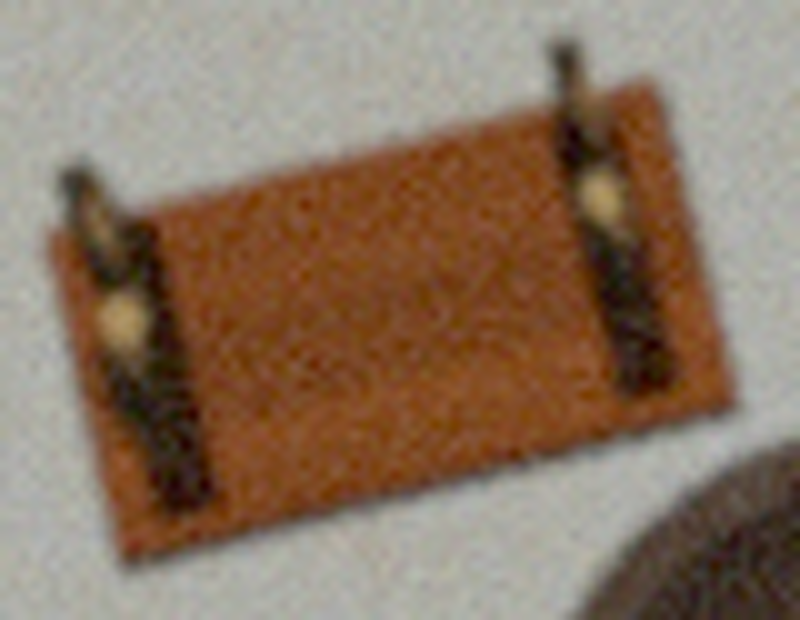

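```bash
python3 - <<'E'
from h import *
T=lambda p:((p[0]+.5)/10-.5+252,(p[1]+.5)/10-.5+118)
S=lambda p:((p[0]+.5)/12-.5+303,(p[1]+.5)/12-.5+148)
for n,s,t,z in(("BL",(50,378),(120,562),.01),("BR",(480,612),(738,405),.01),("TR",(722,490),(655,78),.01),("nearN",(553,360),(603,198),.052),("farN",(222,187),(127,322),.052)):
    p,r=tri(S(s),T(t));print(n,p.round(4),round(r,4),plane("top",T(t),z).round(4),plane("side",S(s),z).round(4))
print("TL",plane("top",T((50,238)),.01))
E
```

```text
BL [0.5771 0.2143 0.0084] 0.0005 [0.5769 0.2139 0.01  ] [0.5757 0.212  0.01  ]
BR [0.6083 0.0702 0.0124] 0.0004 [0.6092 0.0702 0.01  ] [0.6099 0.0731 0.01  ]
TR [0.6887 0.0886 0.0079] 0.0036 [0.6897 0.0879 0.01  ] [0.6847 0.086  0.01  ]
nearN [0.6449 0.0974 0.0525] 0.0007 [0.6454 0.0973 0.052 ] [0.6449 0.098  0.052 ]
farN [0.6199 0.2035 0.0536] 0.0005 [0.6207 0.2038 0.052 ] [0.6211 0.206  0.052 ]
TL [0.65590566 0.23084777 0.01      ]
```

Call:
servo_tool(deltas=[[[6,1,0],[0,0,0.8],1],[[12,1,0],[0,0,1.2],1],[[18,1,0],[0,0,1.6],1],[[22,1,0],[0,0,1.8],1],[[24,1,0],[0,0,1.8],1],[[24,1,0],[0,0,1.8],1],[[24,1,0],[0,0,1.8],1],[[24,1,0],[0,0,1.8],1],[[22,1,0],[0,0,1.8],1],[[20,1,0],[0,0,1.8],1],[[16,1,0],[0,0,1.8],1],[[12,1,0],[0,0,1.4],1],[[8,1.5,0],[0,0,1.0],1],[[0,0,0],[0,0,0],1],[[0,0,0],[0,0,0],1]])

```text
time_s: 24.62
ee_pos: [0.6561, 0.0466, 0.1416]
orientation: [180.0, 0.0, -77.2]
wrist_force: [1.0, 0.2, -0.7]
opening: 0.191
```

```bash
python3 - <<'E'
from h import *
o=ctrl.observe();print(o["ee_pos"],o["orientation"],o["wrist_force"],o["moment"])
b=grab("side","j2");crop(b,285,85,405,205,"j_s",6)
b=grab("top","j1");crop(np.clip(b*1.6,0,255).astype(np.uint8),220,50,380,190,"j_t",5)
E
```

```text
[0.65610722 0.04655822 0.14158984] [ 1.79972566e+02  5.62126262e-03 -7.71798925e+01] [ 0.95566345  0.18530943 -0.69928623] [-0.07109665 -0.02405658  0.00476159]
```

View pics/j_s.png

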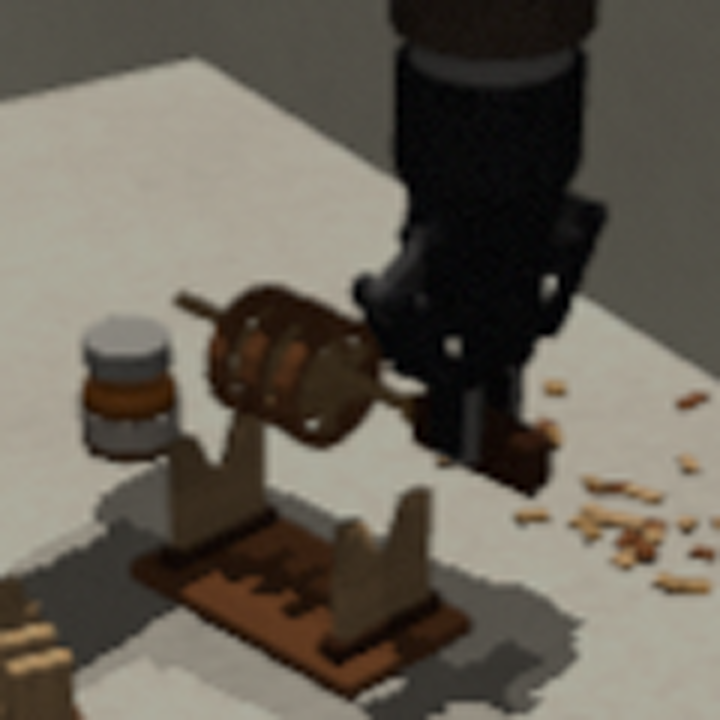

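View pics/j_t.png

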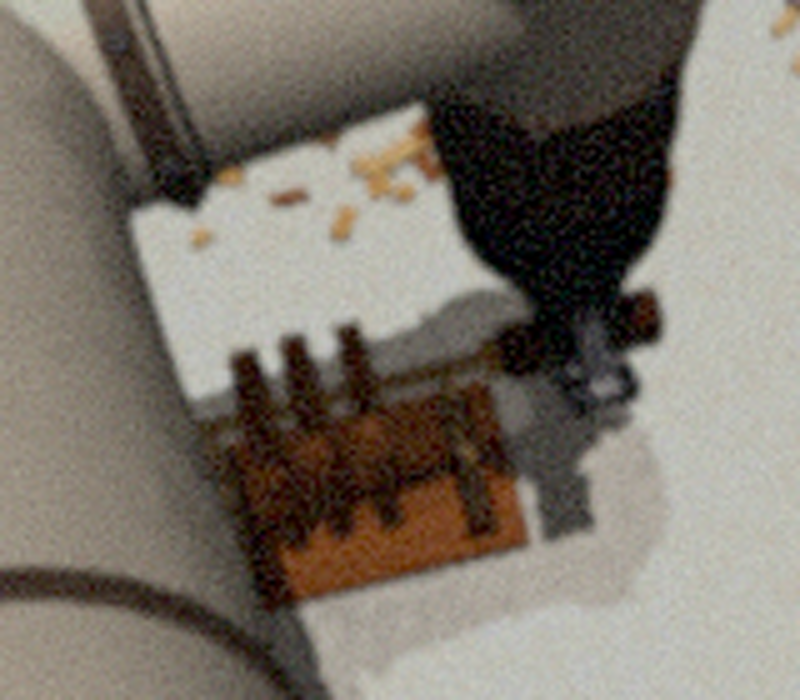

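```bash
python3 - <<'E'
from h import *
d=np.array([-.2219,.9751,0]);t=np.array([.6561,.0466,.1346])
for nm,k in(("tip",.187),("wheel f1?",.085),("origin",.037),("rear",-.037)):
    p=t+d*k;print(nm,p.round(3),((proj("side",p)[0]-[285,85]+.5)*6-.5).round(0),((proj("top",p)[0]-[220,50]+.5)*5-.5).round(0))
E
```

```text
tip [0.615 0.229 0.135] [179. 300.] [119. 454.]
wheel f1? [0.637 0.129 0.135] [334. 372.] [365. 391.]
origin [0.648 0.083 0.135] [413. 408.] [480. 361.]
rear [0.664 0.011 0.135] [543. 469.] [658. 316.]
```

Call:
servo_tool(deltas=[[[0.5,0,-5],[0,0,0],1],[[0,0,-9],[0,0,0],1],[[0,0,-11],[0,0,0],1],[[0,0,-11],[0,0,0],1],[[0,0,-11],[0,0,0],1],[[0,0,-10],[0,0,0],1],[[0,0,-8],[0,0,0],1],[[0,0,-5],[0,0,0],1],[[0,0,-3],[0,0,0],1],[[0,0,0],[0,0,0],1]])

```text
time_s: 25.98
ee_pos: [0.6571, 0.0466, 0.0686]
orientation: [-180.0, -0.0, -77.2]
wrist_force: [0.7, -0.7, -0.9]
opening: 0.188
```

```bash
python3 - <<'E'
from h import *
o=ctrl.observe();print(o["ee_pos"],o["orientation"],o["wrist_force"],o["moment"])
b=grab("side","k2");crop(b,285,105,405,205,"k_s",6)
b=grab("top","k1");crop(np.clip(b*1.6,0,255).astype(np.uint8),220,50,380,190,"k_t",5)
E
```

```text
[0.65707567 0.04656667 0.0685872 ] [-1.79998716e+02 -2.02630071e-03 -7.71746046e+01] [ 0.68452725 -0.69595324 -0.87146883] [-0.10063372 -0.01100043  0.02254681]
```

View pics/k_s.png

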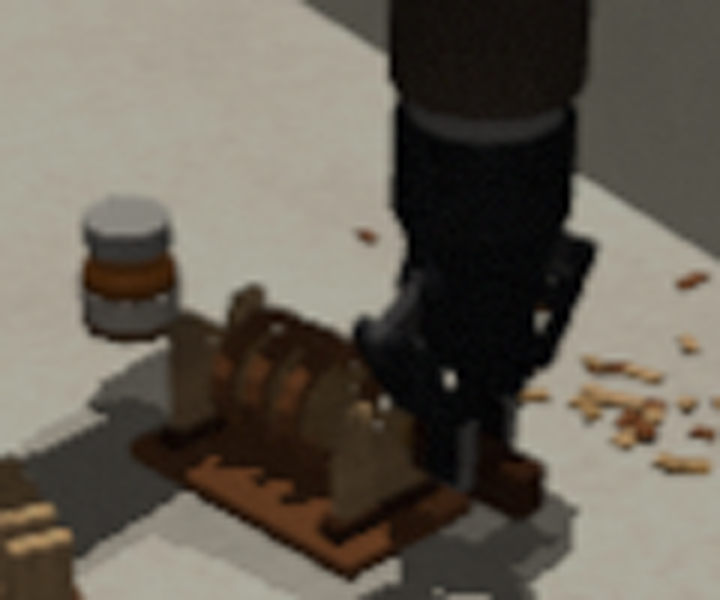

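View pics/k_t.png

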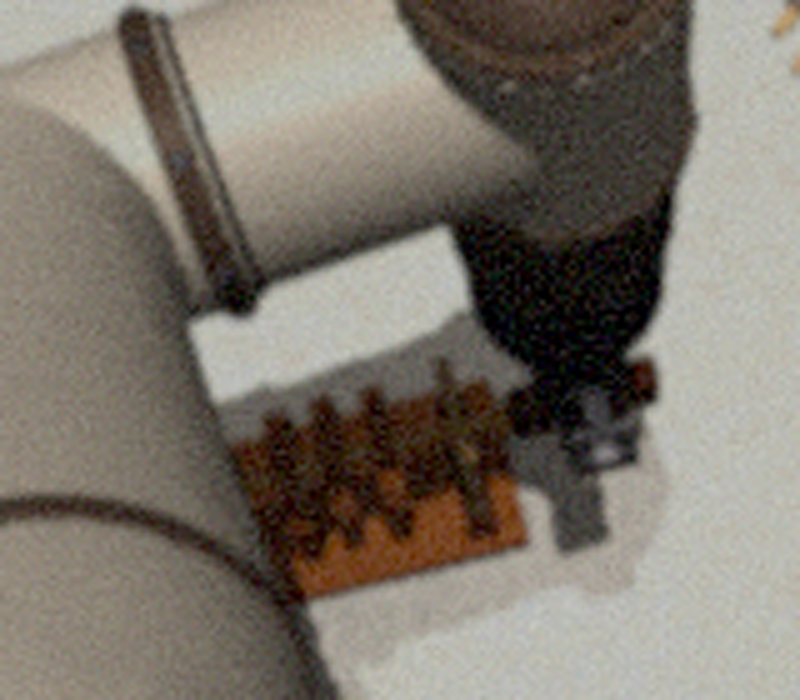

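Call:
servo_tool(deltas=[[[0,0,-1.5],[0,0,0],1],[[0,0,-1.5],[0,0,0],1],[[0,0,-1],[0,0,0],1],[[0,0,0],[0,0,0],1]])

```text
time_s: 26.58
ee_pos: [0.657, 0.0465, 0.0645]
orientation: [180.0, -0.0, -77.2]
wrist_force: [-1.0, 0.4, -0.5]
opening: 0.187
```

Call:
servo_tool(deltas=[[[0,0,-0.8],[0,0,0],1],[[0,0,0],[0,0,0],1]])

```text
time_s: 26.82
ee_pos: [0.657, 0.0466, 0.0638]
orientation: [180.0, -0.0, -77.2]
wrist_force: [0.5, 0.6, -1.1]
opening: 0.192
```

Call:
servo_tool(deltas=[[[0,0,-0.7],[0,0,0],1],[[0,0,0],[0,0,0],1]])

```text
time_s: 27.08
ee_pos: [0.6571, 0.0466, 0.0632]
orientation: [-180.0, -0.0, -77.2]
wrist_force: [-0.1, 0.1, -1.2]
opening: 0.188
```

Call:
servo_tool(deltas=[[[0,0,-0.7],[0,0,0],1],[[0,0,0],[0,0,0],1]])

```text
time_s: 27.32
ee_pos: [0.6572, 0.0466, 0.0629]
orientation: [-180.0, -0.0, -77.2]
wrist_force: [0.3, -0.8, 2.2]
opening: 0.187
```

Call:
servo_tool(deltas=[[[0,0,-0.7],[0,0,0],1],[[0,0,0],[0,0,0],1]])

```text
time_s: 27.58
ee_pos: [0.6573, 0.0466, 0.0626]
orientation: [-180.0, -0.0, -77.2]
wrist_force: [-2.1, -0.4, 5.2]
opening: 0.191
```

Call:
servo_tool(deltas=[[[0,0,0.7],[0,0,0],1],[[0,0,0],[0,0,0],0.75],[[0,0,0],[0,0,0],0.7],[[0,0,0],[0,0,0],0.6],[[0,0,0],[0,0,0],0.5],[[0,0,0],[0,0,0],0.4],[[0,0,0],[0,0,0],0.4]], squeeze=20)

```text
time_s: 28.45
ee_pos: [0.6571, 0.0466, 0.0624]
orientation: [-180.0, -0.0, -77.2]
wrist_force: [1.1, -0.1, 0.8]
opening: 0.6
```

```bash
python3 - <<'E'
from h import *
o=ctrl.observe();print(o["ee_pos"],o["orientation"],o["wrist_force"],o["opening"])
b=grab("side","l2");crop(b,285,105,405,205,"l_s",6)
E
```

```text
[0.65706566 0.0465707  0.06242146] [-1.79995207e+02 -6.92147555e-04 -7.71786554e+01] [ 1.08654442 -0.10675232  0.82525617] 0.6004337865161582
```

View pics/l_s.png

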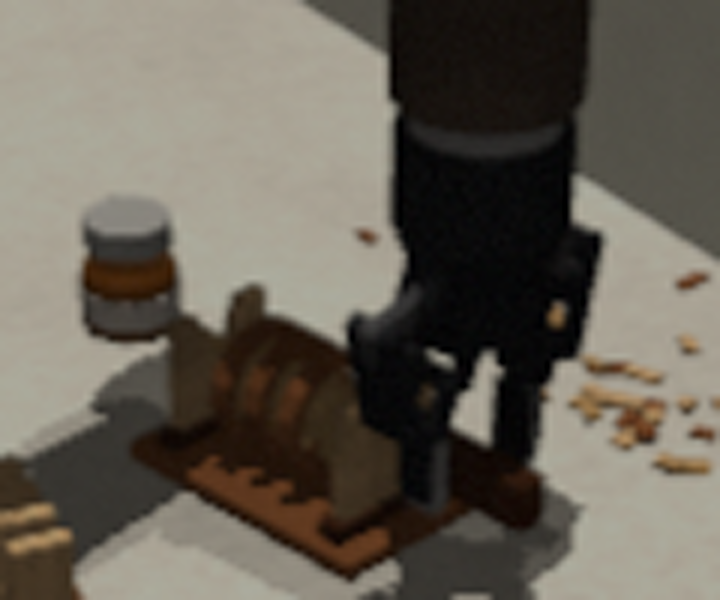

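Call:
servo_tool(deltas=[[[0,0,6],[0,0,0],0.4],[[0,0,14],[0,0,0],0.4],[[0,0,20],[0,0,0],0.4],[[0,0,25],[0,0,0],0.4],[[0,0,25],[0,0,0],0.4],[[0,-25,25],[0,0,0],0.4],[[0,-40,15],[0,0,0],0.4],[[0,-40,10],[0,0,0],0.4],[[0,-40,0],[0,0,0],0.4],[[0,-40,0],[0,0,0],0.4],[[0,0,0],[0,0,0],0.4]])

```text
time_s: 29.88
ee_pos: [0.6568, -0.1411, 0.2036]
orientation: [-179.9, -0.0, -77.4]
wrist_force: [0.5, -0.1, 0.3]
opening: 0.598
```

```bash
python3 - <<'E'
from h import *
o=ctrl.observe();print(o["time_s"],o["ee_pos"],o["wrist_force"])
b=grab("side","m2");crop(b,285,125,385,205,"m_s",7)
a=grab("top","m1");crop(np.clip(a*1.6,0,255).astype(np.uint8),180,90,350,260,"m_t",4)
E
```

```text
29.875 [ 0.656796   -0.14114669  0.20358679] [ 0.52151871 -0.12222186  0.3410406 ]
```

View pics/m_s.png

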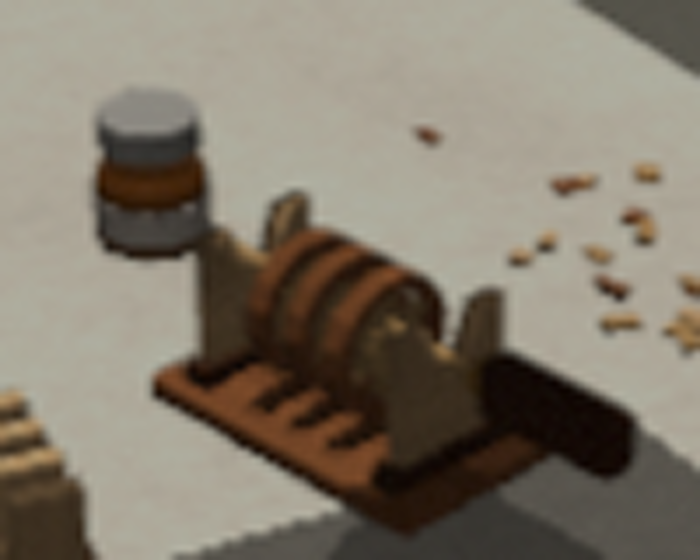

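View pics/m_t.png

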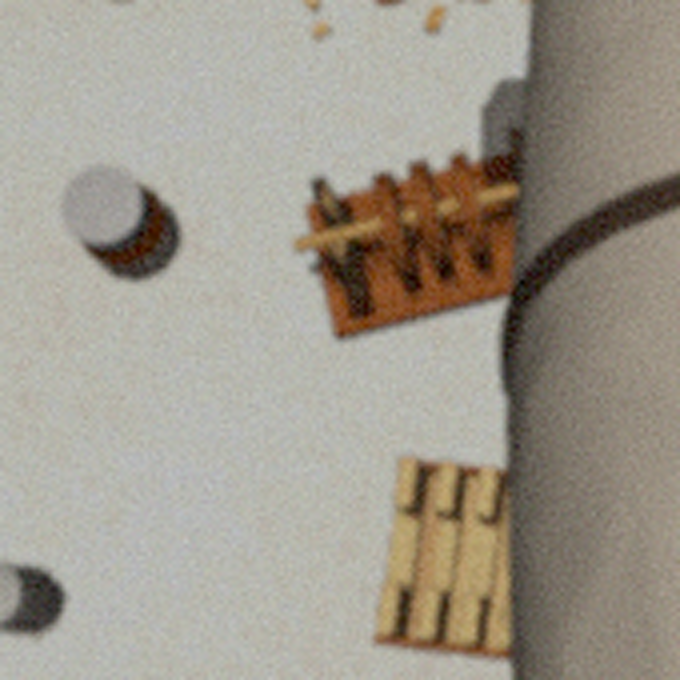

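View pics/m2_raw.png

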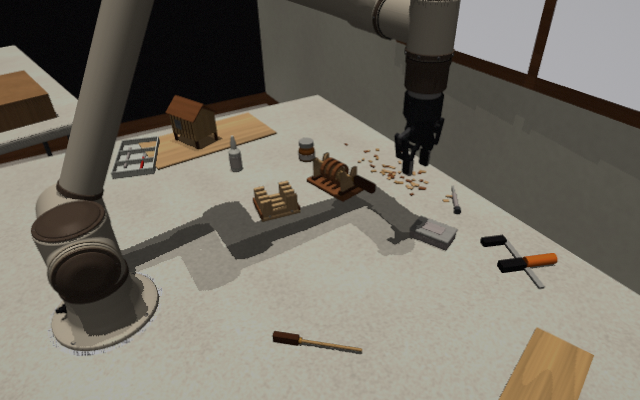

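```bash
python3 - <<'E'
from h import *
d=np.array([-.2219,.9751,0]);n=np.array([.9751,.2219,0]);t=np.array([.6571,.0466,.056])
q=lambda p:((proj("side",p)[0]-[285,125]+.5)*7-.5).round(0)
for nm,k in(("front",.031),("rear",-.037)):
    for s in(.009,-.009): print(nm,s,"top",q(t+d*k+n*s+[0,0,.013]),"bot",q(t+d*k+n*s-[0,0,.013]))
print("tip top",((proj("top",t+d*.187)[0]-[180,90]+.5)*4-.5).round(0),plane("top",((300.5)/4+179.5,243.5/4+89.5),.056))
s=cv2.imread("pics/m2_raw.png");s0=cv2.imread("pics/side0.png")
# untouched: colour-threshold centroids of the glue / jar / tin before and after
for nm,(x0,y0,x1,y1) in dict(glue=(225,132,248,175),jar=(296,135,318,164),tin=(405,214,460,248)).items():
    print(nm,np.abs(s[y0:y1,x0:x1].astype(int)-s0[y0:y1,x0:x1]).mean().round(1))
E
```

```text
front 0.009 top [508. 345.] bot [506. 403.]
front -0.009 top [475. 362.] bot [474. 420.]
rear 0.009 top [643. 413.] bot [639. 472.]
rear -0.009 top [610. 431.] bot [607. 490.]
tip top [292. 249.] [0.61876775 0.22439557 0.056     ]
glue 8.9
jar 7.6
tin 20.4
```

```bash
python3 - <<'E'
from h import *
d=np.array([-.2219,.9751,0]);n=np.array([.9751,.2219,0]);t=np.array([.6571,.0466,.056])
b=cv2.imread("pics/m2_raw.png");x0,y0,f=330,160,12
im=cv2.resize(np.clip(b[y0:205,x0:382]*1.8,0,255).astype(np.uint8),None,fx=f,fy=f,interpolation=cv2.INTER_CUBIC)
for k in(.031,-.037):
  for s in(.009,-.009):
    for z in(.013,-.013):
      p=(proj("side",t+d*k+n*s+[0,0,z])[0]-[x0,y0]+.5)*f-.5; cv2.circle(im,(int(p[0]),int(p[1])),3,(0,255,0),-1)
cv2.imwrite("pics/n.png",im)
b=cv2.imread("pics/m2_raw.png");crop(np.clip(b*2.,0,255).astype(np.uint8),310,155,350,185,"n2",16)
E
```

```text
(no output)
```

View pics/n.png

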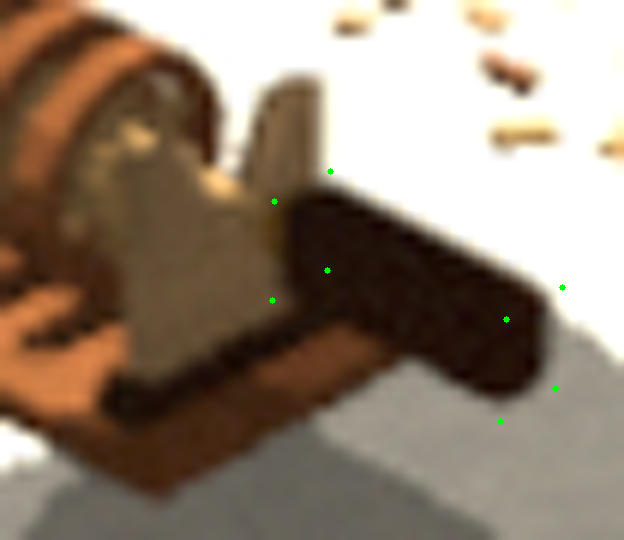

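View pics/n2.png

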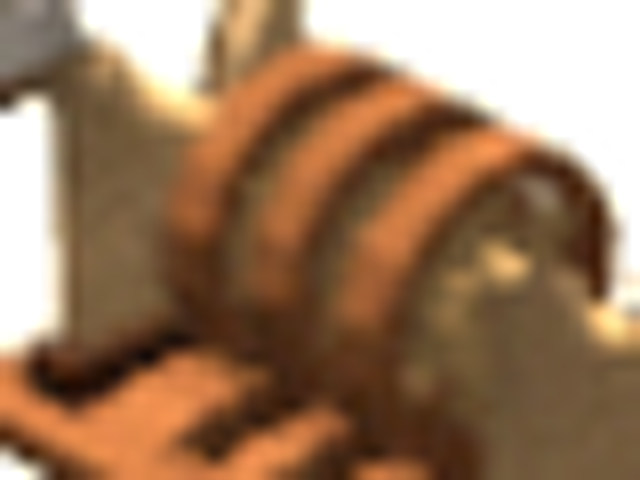

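```bash
python3 - <<'E'
from rig import ctrl
print(ctrl.finish_job()); print(ctrl.observe()["time_s"])
E
```

```text
the job is handed in; nothing more can be done
None
the job is handed in; nothing more can be done
```

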